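Load the enamel shaker and clamp the bottles down

ROBOT

A 6-joint arm with a two-finger parallel gripper is mounted at the origin on a cart in front of the work surface, level with it; the furniture and walls round the work are solid. World frame = base frame: x ahead of the robot, y to its left, z up, the work surface at z = 0. Lengths are in mm, angles in rad, forces in N, time in s.
With the tool pointing down it reaches from about 325 to 850 mm from the base axis. Payload 4.4 kg.
Tool frame: the origin (TCP) lies where the fingers leave the gripper's body, on its centre line; the fingertips stand 97 mm ahead of it and the grasp point (between the pads) lies 78 mm ahead of it; z points along the fingers, y is the direction in which the jaws open and shut (so a half turn about z gives the same grasp; the last joint's range is limited). The gripper opens to 94 mm and grips with 3 to 60 N. Pads are 16 mm wide; open, the fingers measure 119 mm over their backs; the gripper's body (75 mm by 177 mm) begins 78 mm behind the grasp point.
Start: joints at [-1.345, 0.207, 1.542, -0, 1.393, -0.15], TCP at [211.558, -534.669, 302.647] pointing down, gripper open.
Joint ranges: [-2.73, 2.73], [-0.86, 2.22], [0.23, 2.46], [-1.11, 4.25], [0.08, 2.63], [-2.82, 2.82]. Speed limits (rad/s): [2.79, 2.79, 3.14, 3.14, 3.14, 3.14].

INTERFACE

Orientations are given as a unit quaternion [x, y, z, w].
In Python, from rig import manip gives the robot as it stands. The module is installed in compiled form; this text tells all that it offers.
- The arm moves only by the tool step_arm, never from a script. Its arguments are lists of equal length, an entry for each row: "linear": the shift along the tool's x, y, z in units of 40 mm (1.0 is 40 mm), a list of three; "rotation": the turn, a rotation vector about the tool's x, y, z in units of 5 degrees (1.0 is 5 degrees), a list of three. In form: {"linear": [[dx, dy, dz], ...], "rotation": [[ax, ay, az], ...]}. A call has 1 to 8 rows; each row is the pose to reach, as a shift and turn from the pose commanded when the call began, along the tool's axes at that moment; what a row does not reach only later rows make up. A row lasts 1/10 s, in which the tool goes at most 50 mm and 8.59 degrees, less where a joint would pass 70% of its speed; a pose out of reach is approached as far as the arm can. A call with a gripper value outside its range is refused whole. "claw" is the finger opening in mm, from 0 to 94, set as the call begins (left out, the last holds). The fingers move at their own pace and stop on an object; "newtons" is the grip in N (left out, the last holds). Time passes only in rows, so rows that repeat a pose let the fingers close. It gives the time, the measured TCP pose, the force and the opening at its end, in the units of the state.
- manip.get_obs(): the state, without advancing time (a new reading comes with each control period).
- manip.snapshot(name): name is "side" or "top"; returns the picture (400x640x3 uint8, blue, green, red); there is no depth.
- manip.camera_params(name): a dict with "K" (3x3 intrinsics, pixels), "R" (3x3) and "t" (3): a world point X has camera coordinates R X + t. Camera axes: x right, y down, z forward; pixel columns grow to the right and rows downward; lengths in mm; the calibration is good to about 2 mm. A picture is of the moment at which its call begins. camera_params takes no time and is no camera call.
- manip.job_done(): hands the job in, once; it reports no verdict.
Trained networks look in the newest picture that a camera, given by its name, has taken for a name from the list of things; names that differ only in an ending like _2 or _b are one class to them, and where a whole thing is asked for, a point or a joint stands for the part that bears it (a point fixed in the world has none). Each returns a list of dicts, best first, with "p" (0 to 1); they miss things now and then, are a little off and sometimes report something else, mostly with a low value. They report only what shows in the picture. A call takes as long as a camera call. They do not tell look-alikes from the thing itself.
- manip.recognise(camera, name): "extent" ([left, top, right, bottom] in pixels, round what is visible of it).
- manip.tip_of(camera, name): "uv" ([column, row] in pixels: a listed point, or the origin of a listed thing).
The state is a dict: "time": time; "joint_pos": joint angles; "dq": joint speeds; "effort": joint torques, N m; "position": TCP position; "orientation": TCP orientation; "ft_force": force on the tool from outside, world axes, zero at the start; "torque": the same for the moment, N m; "gripper_width": finger opening in mm.
Only numpy, scipy, OpenCV 4.12 (cv2) and the standard library are available. Lean on these libraries where they do the work, as an engineer would, in place of code of your own. Each camera call takes 0.05 s, during which the arm holds its last target. There are 200 camera calls.

TASK

The enamel in these bottles has settled: load the bench shaker. Stand every bottle upright on the floor of its round cup, packed close, then lay the hold-down bar across the two posts, centred and fully down in both forks, and turn both catches fully over it so that it cannot come off. Leave the other things on the bench alone.

Things in the scene. Friction and masses are not known exactly. Their poses are not given: they have to be found in the camera images.
- bottle_1: a glass bottle of enamel with a tall black brush cap. Round body 42 mm in diameter, 62 mm high; cap 22 mm in diameter, from 64 to 104 mm above the underside; 104 mm high in all, 0.07 to 0.15 kg. Starts upright on the bench. Origin: centre of the underside; z up the bottle. There are 5 to 7 bottles, all alike; one that is absent this time gives None from the start
- bottle_2: a glass bottle of enamel with a tall black brush cap. Round body 42 mm in diameter, 62 mm high; cap 22 mm in diameter, from 64 to 104 mm above the underside; 104 mm high in all, 0.07 to 0.15 kg. Starts upright on the bench. Origin: centre of the underside; z up the bottle. There are 5 to 7 bottles, all alike; one that is absent this time gives None from the start
- bottle_3: a glass bottle of enamel with a tall black brush cap. Round body 42 mm in diameter, 62 mm high; cap 22 mm in diameter, from 64 to 104 mm above the underside; 104 mm high in all, 0.07 to 0.15 kg. Starts upright on the bench. Origin: centre of the underside; z up the bottle. There are 5 to 7 bottles, all alike; one that is absent this time gives None from the start
- bottle_4: a glass bottle of enamel with a tall black brush cap. Round body 42 mm in diameter, 62 mm high; cap 22 mm in diameter, from 64 to 104 mm above the underside; 104 mm high in all, 0.07 to 0.15 kg. Starts upright on the bench. Origin: centre of the underside; z up the bottle. There are 5 to 7 bottles, all alike; one that is absent this time gives None from the start
- bottle_5: a glass bottle of enamel with a tall black brush cap. Round body 42 mm in diameter, 62 mm high; cap 22 mm in diameter, from 64 to 104 mm above the underside; 104 mm high in all, 0.07 to 0.15 kg. Starts upright on the bench. Origin: centre of the underside; z up the bottle. There are 5 to 7 bottles, all alike; one that is absent this time gives None from the start
- bottle_6: a glass bottle of enamel with a tall black brush cap. Round body 42 mm in diameter, 62 mm high; cap 22 mm in diameter, from 64 to 104 mm above the underside; 104 mm high in all, 0.07 to 0.15 kg. Starts upright on the bench. Origin: centre of the underside; z up the bottle. There are 5 to 7 bottles, all alike; one that is absent this time gives None from the start
- bottle_7: a glass bottle of enamel with a tall black brush cap. Round body 42 mm in diameter, 62 mm high; cap 22 mm in diameter, from 64 to 104 mm above the underside; 104 mm high in all, 0.07 to 0.15 kg. Starts upright on the bench. Origin: centre of the underside; z up the bottle. There are 5 to 7 bottles, all alike; one that is absent this time gives None from the start
- hold_bar: loose hold-down bar: aluminium, 220 mm long (its y axis), 20 mm wide (lower 5 mm: 14 mm), with a round rubber-faced plate, 104 mm, underneath and a stirrup handle on top. Origin: centre of the plate's underside, on which it lies. Above the origin: plate 0-7 mm, bar 7-19, black grip block (18 mm in x, 74 in y) 78-104, on two rods 58 mm apart. 0.22 kg; either way round is right
- shaker: the bench shaker, heavy and immovable: a round grey base (176 mm) with an open aluminium cup on top and two steel posts 95 mm to either side of the cup's axis, along its y axis. Each post ends in a fork, open at the top and along y, that takes the bar: slot 27 mm wide, its seat 152 mm above the bench, prong tops at 166 mm. Origin: on the bench on the cup's axis. Its y axis points obliquely away from the robot and to its left, at the back post
- cup_floor (a point): centre of the cup's inner floor, 38 mm above the bench. The cup is 144 mm wide inside, its rim 42 mm above its floor: seven bottles fit only closely packed, one in the middle and six round it (centres about 46 mm from the axis). Axes as the shaker
- bar_home (a point): where the bar's origin lies when the bar is down in both forks, centred: on the cup's axis, 145 mm above the bench, 3 mm above the caps of bottles that stand in the cup. Axes as the shaker
- catch_back (a joint): turn catch on the back (+y, farther) post: 0 = pointing outward, away from the cup (fork open); 1.57 = its end stop, lying across the fork, over the bar (shut). It turns clockwise seen from above to shut, stays where left (0.04 Nm friction, about 1.1 N at the tab)
- catch_back_pivot (a point): fixed point on the vertical pivot of the back catch, on top of the fork's -x prong (20.5 mm from the line of the posts), at the height of the catch's underside
- catch_back_tab (a point): centre of the catch's upright tab (11 mm thick, 10 mm along the catch, 10 mm high, its top 5 mm above this point), 36 mm from the pivot. The catch is a brass strip 13 mm wide and 6 mm thick, to 43 mm from the pivot; the tab is pushed or pinched to turn it
- catch_front (a joint): turn catch on the front (-y, nearer) post: 0 = pointing outward, away from the cup (fork open); 1.57 = its end stop, lying across the fork, over the bar (shut). It turns anticlockwise seen from above to shut, stays where left (0.04 Nm friction, about 1.1 N at the tab)
- catch_front_pivot (a point): fixed point on the vertical pivot of the front catch, on top of the fork's -x prong (20.5 mm from the line of the posts), at the height of the catch's underside
- catch_front_tab (a point): centre of the catch's upright tab (11 mm thick, 10 mm along the catch, 10 mm high, its top 5 mm above this point), 36 mm from the pivot. The catch is a brass strip 13 mm wide and 6 mm thick, to 43 mm from the pivot; the tab is pushed or pinched to turn it
- cork: cork, 41 mm, bystander
- film_can: black film can, 33 mm, bystander
Things that resemble listed ones, but are neither listed nor needed, are in the scene too. What is shaped like the bottle_7 but blue is not meant.

How it is judged:
By the outcome, as a careful person would: the job done as asked, in the order asked, and still so for the second after the job is handed in, with the robot touching nothing.
Of bottle_1, bottle_2, bottle_3, bottle_4, bottle_5, bottle_6, bottle_7 only 5 to 7 are there at a start; the rules pass over those that are not, and their reading is None.
At some moment in a run one of hold_bar may be knocked a few centimetres aside while the robot is not near it.
Once in a run the grip may slacken for a moment while it holds something.
It also fails if it takes over 210 s, if anything falls off the work surface, if the arm or the gripper's body presses on something with over 40 N, if the wrist force passes 120 N, or if a joint passes its speed limit or range.

## Working session

There is one attempt and no reset: what is moved stays moved. The work goes in short steps, Python scripts to look and compute and a tool call to move; the robot and the scene stay as the last step left them, time stands still between calls to the robot, and variables do not carry over. Pictures are saved under pics/ and viewed, about 12 in all and at most 16, crops included, and the job is handed in when it is done.

Besides the shell and the picture viewer there is one more tool, called after "Call:" as name(argument=value, ...) on one line, values as JSON. step_arm: Moves the arm, as the interface text tells. Its arguments: {"type":"object","properties":{"linear":{"type":"array","items":{"type":"array","items":{"type":"number"}}},"rotation":{"type":"array","items":{"type":"array","items":{"type":"number"}}},"claw":{"type":"number"},"newtons":{"type":"number"}},"required":["linear","rotation"]}

```bash
mkdir -p pics; cat > h.py <<'E'
import numpy as np, cv2
from rig import manip
def cam(n):
    c=manip.camera_params(n); return np.array(c["K"]),np.array(c["R"]),np.array(c["t"]).ravel()
def proj(n,X):
    K,R,t=cam(n); p=K@(R@np.array(X,float)+t); return p[:2]/p[2]
def ray(n,uv,z):
    K,R,t=cam(n); d=R.T@np.linalg.inv(K)@np.array([uv[0],uv[1],1.]); o=-R.T@t
    return o+d*(z-o[2])/d[2]
def tri(a,b):
    A=[];B=[]
    for n,uv in (a,b):
        K,R,t=cam(n); d=R.T@np.linalg.inv(K)@np.array([uv[0],uv[1],1.]); d/=np.linalg.norm(d); o=-R.T@t
        P=np.eye(3)-np.outer(d,d); A.append(P);B.append(P@o)
    return np.linalg.lstsq(np.vstack(A),np.hstack(B),rcond=None)[0]
E
python3 - <<'E'
from h import *
np.set_printoptions(precision=1,suppress=True)
for n in("side","top"):
    cv2.imwrite(f"pics/{n}0.png",manip.snapshot(n)); K,R,t=cam(n); print(n,K[0,0],-R.T@t,R[2])
o=manip.get_obs();print(o["position"],o["orientation"],o["time"])
for n in("side","top"):
  for k in("bottle_1","hold_bar","cup_floor","bar_home","catch_back_pivot","catch_back_tab","catch_front_pivot","catch_front_tab"):
    print(n,k,[(np.round(d["uv"]),round(d["p"],2)) for d in manip.tip_of(n,k)])
E
```

```text
side 401.5240832331809 [368.5 832.7 650. ] [ 0.2 -0.8 -0.5]
top 409.62834053193274 [ 452.    41.  1283.1] [ 0. -0. -1.]
[ 211.4 -534.1  301.6] [ 1.   0.2 -0.  -0. ] 0.1
side bottle_1 [(array([314., 206.]), 0.83), (array([288., 339.]), 0.76), (array([343., 271.]), 0.74), (array([332., 248.]), 0.72), (array([403., 309.]), 0.68), (array([356., 253.]), 0.61)]
side hold_bar [(array([336., 306.]), 0.87)]
side cup_floor [(array([282., 224.]), 0.79), (array([288., 341.]), 0.22)]
side bar_home [(array([285., 187.]), 0.6)]
side catch_back_pivot [(array([237., 184.]), 0.57)]
side catch_back_tab [(array([287., 239.]), 0.59), (array([222., 182.]), 0.42)]
side catch_front_pivot [(array([316., 187.]), 0.81)]
side catch_front_tab [(array([336., 183.]), 0.54), (array([285., 238.]), 0.17)]
top bottle_1 [(array([260., 273.]), 0.74), (array([224., 208.]), 0.73), (array([284., 230.]), 0.72), (array([354., 228.]), 0.71), (array([309., 236.]), 0.67), (array([307., 218.]), 0.66), (array([366., 189.]), 0.46), (array([320., 215.]), 0.26), (array([255., 227.]), 0.15)]
top hold_bar [(array([254., 225.]), 0.85)]
top cup_floor [(array([318., 170.]), 0.91)]
top bar_home [(array([316., 170.]), 0.91)]
top catch_back_pivot [(array([300., 136.]), 0.58)]
top catch_back_tab [(array([302., 125.]), 0.6)]
top catch_front_pivot [(array([315., 201.]), 0.97)]
top catch_front_tab [(array([318., 214.]), 0.64)]
```

```bash
python3 - <<'E'
import cv2
a=cv2.imread("pics/side0.png")[130:380,180:480];b=cv2.imread("pics/top0.png")[100:300,180:440]
cv2.imwrite("pics/c1.png",cv2.resize(a,(720,600),interpolation=cv2.INTER_CUBIC));cv2.imwrite("pics/c2.png",cv2.resize(b,(780,600),interpolation=cv2.INTER_CUBIC))
E
```

```text
(no output)
```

View pics/c1.png

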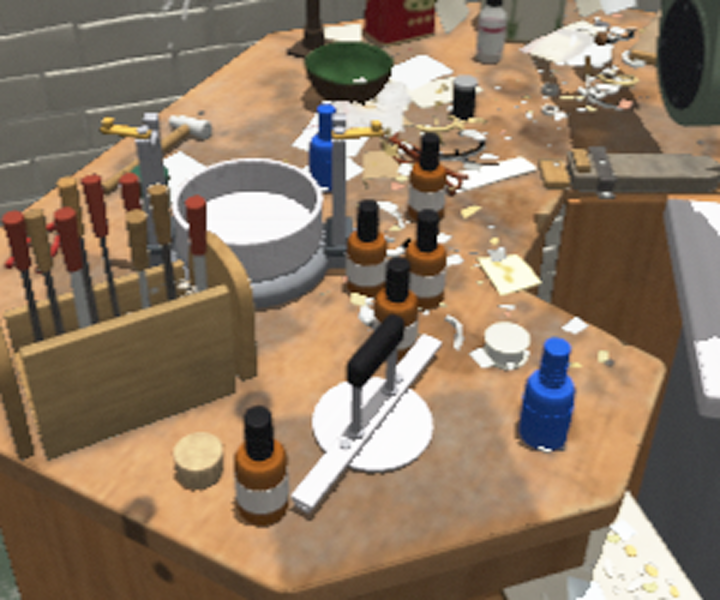

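View pics/c2.png

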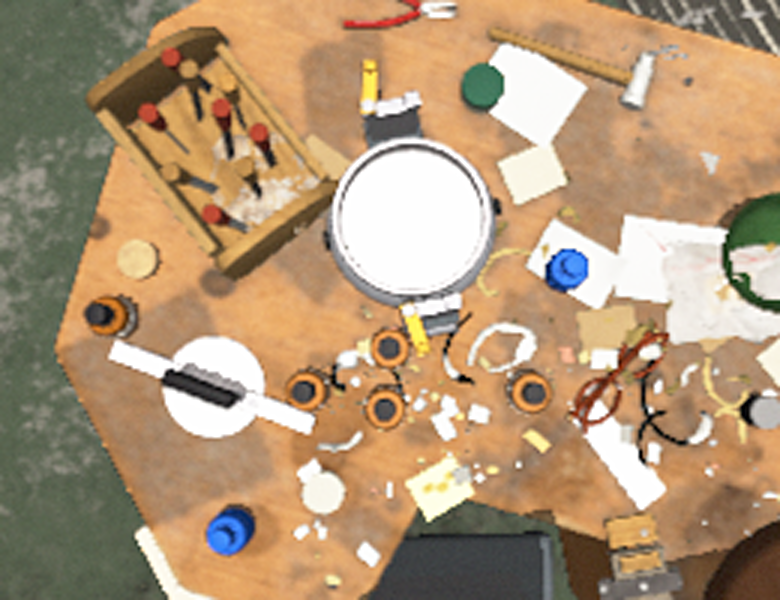

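View pics/top0.png

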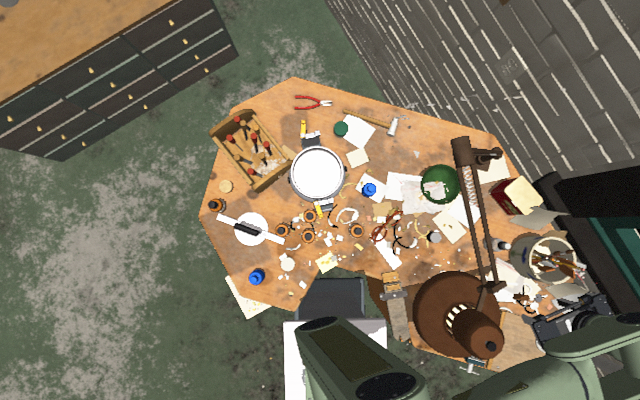

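```bash
python3 - <<'E'
from h import *
np.set_printoptions(precision=1,suppress=True)
cv2.imwrite("pics/s.png",manip.snapshot("side"))
for b in [(224,208),(284,230),(309,236),(307,218),(354,228),(366,189),(260,273)]:
    X=ray("top",b,0);print(b,X,proj("side",X))
for nm,a,b in [("cupfloor",(318,170),(282,224)),("home",(316,170),(285,187)),("bp",(300,136),(237,184)),("bt",(302,125),(222,182)),("fp",(315,201),(316,187)),("ft",(318,214),(336,183)),("bar",(254,225),(336,306))]:
    X=tri(("top",a),("side",b));print(nm,X,proj("top",X),proj("side",X))
print(ray("top",(254,225),0),ray("top",(318,170),38),ray("top",(316,170),145))
E
```

```text
(224, 208) [507.7 336.4   0. ] [294.2 335.9]
(284, 230) [433.4 150.3   0. ] [344.1 274.8]
(309, 236) [412.4  72.7   0. ] [356.6 254.1]
(307, 218) [468.8  77.4   0. ] [333.6 252.7]
(354, 228) [433.3 -68.7   0. ] [354.2 220. ]
(366, 189) [ 554.5 -110.3    0. ] [313.9 207.3]
(260, 273) [302.  228.4   0. ] [401.7 308.4]
cupfloor [610.9  38.2  40.9] [318.2 170.8] [281.  223.9]
home [596.1  44.  156.1] [316.2 170.9] [283.9 186.9]
bp [692.5  86.  178.2] [299.7 135. ] [238.2 184.2]
bt [726.8  81.1 176.4] [301.2 122.6] [224.9 182.4]
fp [514.8  50.  168. ] [314.8 200.1] [317.1 187.1]
ft [474.2  42.1 178.8] [318.1 214.8] [335. 183.]
bar [445.3 243.6  -3.8] [254.3 227.1] [332.9 305.8]
[451.8 243.7   0. ] [613.8  38.7  38. ] [600.1  44.5 145. ]
```

View pics/side0.png

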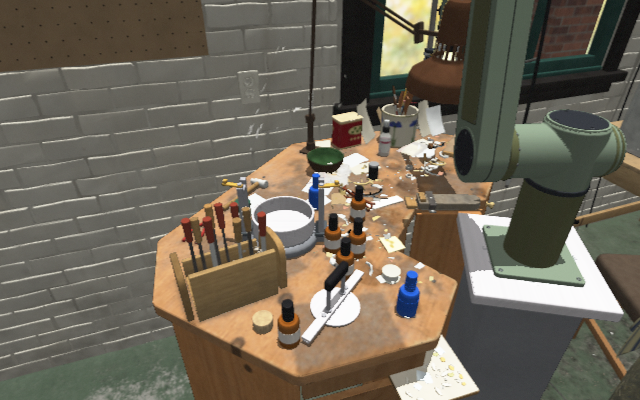

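```bash
python3 - <<'E'
from h import *
np.set_printoptions(precision=1,suppress=True)
print("lamp",tri(("top",(457,300)),("side",(445,70))), tri(("top",(480,345)),("side",(452,15))),tri(("top",(468,318)),("side",(455,50))))
print("stand",tri(("top",(475,150)),("side",(312,0))),ray("side",(308,150),0))
for X in ([211,-534,302],[211,-534,500],[0,0,0]): print(proj("top",X),proj("side",X))
# bar line ends (top crop/3 + offset) z=13
f=lambda u,v:(180+u/3,100+v/3)
a=ray("top",f(113,350),19);b=ray("top",f(312,422),19);print("barends",a,b,(a+b)/2,np.linalg.norm(a-b),np.degrees(np.arctan2(*(a-b)[1::-1])))
g=ray("top",f(203,388),104);print("grip",g)
print("cup rim c",ray("top",f(412,219),80))
for u,v in [(95,315),(306,388),(390,347),(386,406),(529,389)]: print("cap",ray("top",f(u,v),104))
E
```

```text
lamp [ 253.6 -261.6  363.4] [ 227.9 -256.1  500.8] [ 230.9 -266.9  412.9]
stand [ 581.5 -254.5  523.3] [ 646.7 -475.5    0. ]
[563.8 317.6] [442.7  67.8]
[626.3 341.7] [453.9  -0.4]
[336.3 369.2] [527.5 254.7]
barends [480.7 352.1  19. ] [400.9 149.5  19. ] [440.8 250.8  19. ] 217.6395988145912 68.51195083693064
grip [439.9 245.7 104. ]
cup rim c [599.5  41.   80. ]
cap [512.8 347.8 104. ]
cap [437.  147.2 104. ]
cap [473.9  65.6 104. ]
cap [417.6  71.1 104. ]
cap [429.9 -66.4 104. ]
```

```bash
python3 - <<'E'
from h import *
np.set_printoptions(precision=0,suppress=True)
for uv in [(477,150),(482,200),(487,250),(491,285),(457,270),(457,352)]:
    print(uv)
    for z in range(300,901,100):
        X=ray("top",uv,z); print("  ",X,proj("side",X))
for z in (0,200,400,700): print(z,proj("side",[0,0,z]),proj("top",[0,0,z]))
b=cv2.imread("pics/top0.png")[120:400,400:640];a=cv2.imread("pics/side0.png")[0:170,290:640]
o=np.zeros((600,800,3),np.uint8); a=cv2.resize(a,(525,255));b=cv2.resize(b,None,fx=2.1,fy=2.1)
cv2.imwrite("pics/lampa.png",cv2.resize(cv2.imread("pics/side0.png")[0:170,290:530],(780,552)))
cv2.imwrite("pics/lampb.png",b)
E
```

```text
(477, 150)
   [ 617. -347.  300.] [307.  79.]
   [ 600. -307.  400.] [310.  47.]
   [ 584. -268.  500.] [313.  10.]
   [ 567. -228.  600.] [316. -35.]
   [ 550. -189.  700.] [321. -89.]
   [ 533. -149.  800.] [ 326. -155.]
   [ 516. -110.  900.] [ 333. -240.]
(482, 200)
   [ 496. -353.  300.] [348.  80.]
   [ 492. -313.  400.] [349.  48.]
   [ 487. -273.  500.] [351.  10.]
   [ 483. -233.  600.] [353. -35.]
   [ 478. -193.  700.] [355. -89.]
   [ 474. -153.  800.] [ 358. -156.]
   [ 469. -113.  900.] [ 361. -241.]
(487, 250)
   [ 376. -360.  300.] [389.  82.]
   [ 384. -319.  400.] [389.  49.]
   [ 391. -278.  500.] [389.  11.]
   [ 399. -237.  600.] [389. -35.]
   [ 407. -197.  700.] [390. -89.]
   [ 415. -156.  800.] [ 390. -157.]
   [ 422. -115.  900.] [ 390. -243.]
(491, 285)
   [ 292. -365.  300.] [418.  82.]
   [ 309. -324.  400.] [417.  50.]
   [ 325. -283.  500.] [416.  11.]
   [ 341. -241.  600.] [415. -34.]
   [ 357. -200.  700.] [414. -90.]
   [ 374. -159.  800.] [ 412. -158.]
   [ 390. -117.  900.] [ 410. -244.]
(457, 270)
   [ 330. -286.  300.] [405.  90.]
   [ 343. -253.  400.] [404.  55.]
   [ 355. -219.  500.] [404.  15.]
   [ 367. -186.  600.] [403. -33.]
   [ 380. -153.  700.] [403. -91.]
   [ 392. -120.  800.] [ 402. -162.]
   [405. -86. 900.] [ 401. -251.]
(457, 352)
   [ 137. -278.  300.] [478.  95.]
   [ 169. -245.  400.] [476.  59.]
   [ 201. -213.  500.] [472.  17.]
   [ 233. -180.  600.] [468. -32.]
   [ 265. -148.  700.] [464. -92.]
   [ 297. -116.  800.] [ 458. -164.]
   [329. -83. 900.] [ 451. -255.]
0 [528. 255.] [336. 369.]
200 [553. 185.] [340. 397.]
400 [586.  95.] [344. 437.]
700 [ 658. -101.] [358. 550.]
```

View pics/lampb.png

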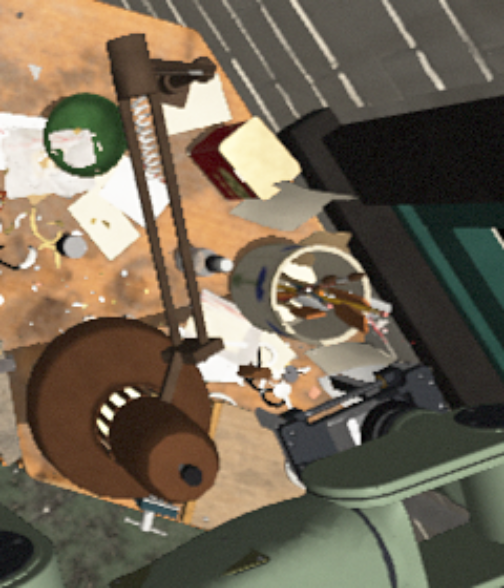

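View pics/lampa.png

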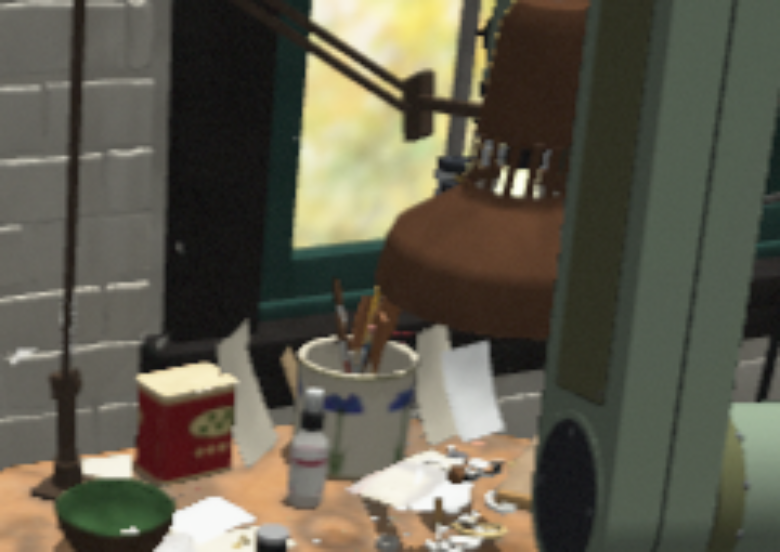

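```bash
cat >> h.py <<'E'
from scipy.spatial.transform import Rotation as Ro
def st():
    o=manip.get_obs(); R=Ro.from_quat(o["orientation"]).as_matrix()
    print("t",round(o["time"],2),"p",np.round(o["position"],1),"toolx",np.round(R[:,0],3),"toolz",np.round(R[:,2],3),"q",np.round(o["joint_pos"],2),"F",np.round(o["ft_force"],1),"w",round(o["gripper_width"],1)); return np.array(o["position"]),R
def to(X,yaw=None):
    """units to reach TCP X (and jaw-x yaw deg)"""
    p,R=st(); d=R.T@(np.array(X)-p)/40; print("lin",np.round(d,2))
    if yaw is not None:
        y0=np.degrees(np.arctan2(R[1,0],R[0,0])); print("yaw0",round(y0,1),"rotz",round(-((yaw-y0+180)%360-180)/5,2))
E
python3 -c "
from h import *
to([152,-385,650])"
```

```text
t 0.95 p [ 211.5 -534.7  302.7] toolx [ 0.93   0.368 -0.   ] toolz [ 0. -0. -1.] q [-1.34  0.21  1.54 -0.    1.39 -0.15] F [ 0.5 -0.2  0.5] w 93.9
lin [-0.01 -4.03 -8.68]
```

Call:
step_arm(linear=[[0,0,-6],[0,0,-6],[0,0,-6],[0,0,-6],[0,0,-6],[0,0,-6]], rotation=[[0,0,0],[0,0,0],[0,0,0],[0,0,0],[0,0,0],[0,0,0]])

```text
time: 1.55
position: [211.7, -535.3, 551.1]
orientation: [0.982, 0.187, 0.0, 0.007]
ft_force: [0.5, 0.1, 0.4]
gripper_width: 93.8
```

```bash
python3 -c "
from h import *
to([152,-385,680])"
```

```text
t 1.55 p [ 211.7 -535.3  551.1] toolx [ 0.93   0.368 -0.002] toolz [ 0.003 -0.014 -1.   ] q [-1.34  0.13  1.13  0.    1.86 -0.15] F [0.5 0.1 0.4] w 93.8
lin [-0.01 -4.   -3.28]
```

Call:
step_arm(linear=[[0,-2,-3],[0,-4,-3.2],[0,-4,-3.2],[0,-4,-3.2],[0,-4,-3.2],[0,-4,-3.2],[0,-4,-3.2]], rotation=[[0,0,0],[0,0,0],[0,0,0],[0,0,0],[0,0,0],[0,0,0],[0,0,0]])

```text
time: 2.25
position: [152.9, -386.9, 668.6]
orientation: [0.982, 0.187, 0.0, -0.001]
ft_force: [0.2, 0.1, 0.4]
gripper_width: 94.2
```

```bash
python3 -c "
from h import *
p,R=st()
D=[]
"
```

```text
t 2.25 p [ 152.9 -386.9  668.6] toolx [0.93  0.368 0.001] toolz [-0.     0.003 -1.   ] q [-1.4  -0.15  1.17  0.    2.12 -0.21] F [0.2 0.1 0.4] w 94.2
```

Call:
step_arm(linear=[[0,0,-1.2],[0,0,-1.8],[0.7,0,-1.8],[1.45,-0.1,-1.8],[2.87,-0.4,-1.8],[4.23,-0.9,-1.8],[5.51,-1.58,-1.8],[6.68,-2.43,-1.8]], rotation=[[0,0,0],[0,0,0],[0,0,-0.8],[0,0,-1.6],[0,0,-3.2],[0,0,-4.8],[0,0,-6.4],[0,0,-8]])

```text
time: 3.05
position: [350.7, -223.4, 738.6]
orientation: [0.858, 0.514, -0.001, -0.004]
ft_force: [1.3, -0.6, 0.0]
gripper_width: 93.6
```

```bash
python3 -c "
from h import *
to([415,-20,740],95)"
```

```text
t 3.05 p [ 350.7 -223.4  738.6] toolx [0.471 0.882 0.002] toolz [-0.005  0.006 -1.   ] q [-0.78 -0.08  0.96  0.    2.27 -0.29] F [ 1.3 -0.6  0. ] w 93.6
lin [ 5.24 -0.98 -0.01]
yaw0 61.9 rotz -6.62
```

```bash
cat > ov.py <<'E'
from h import *
def circ(img,n,c,z,r,col,s,o):
    P=np.array([proj(n,[c[0]+r*np.cos(a),c[1]+r*np.sin(a),z]) for a in np.linspace(0,6.3,40)])
    cv2.polylines(img,[np.int32(((P-o+.5)*s-.5)*16)],False,col,1,cv2.LINE_AA,4)
def pt(img,n,X,col,s,o): 
    p=((proj(n,X)-o+.5)*s-.5); cv2.drawMarker(img,tuple(int(v) for v in np.round(p)),col,cv2.MARKER_CROSS,9,1)
E
python3 - <<'E'
from ov import *
B=[(510,341),(435,149),(471,71),(415,72),(431,-67)]; S=(604,43); a=np.radians(11.5)
out=[]
for n,(x0,y0,w,h) in (("top",(195,105,200,150)),("side",(205,150,200,225))):
    s=4 if n=="top" else 3; o=np.array([x0,y0])
    im=cv2.resize(cv2.imread(f"pics/{n}0.png")[y0:y0+h,x0:x0+w],None,fx=s,fy=s,interpolation=cv2.INTER_CUBIC)
    for b in B: circ(im,n,b,0,21,(255,0,0),s,o);circ(im,n,b,104,11,(0,255,0),s,o)
    circ(im,n,S,80,72,(0,0,255),s,o); circ(im,n,S,38,72,(0,0,255),s,o)
    u=np.array([np.cos(a),np.sin(a)]);x=np.array([u[1],-u[0]])
    for sg in(1,-1):
        pv=np.array(S)+sg*95*u-20.5*x; pt(im,n,[*pv,167],(255,0,255),s,o); pt(im,n,[*(pv+sg*36*u),177],(255,255,0),s,o)
    cv2.imwrite(f"pics/ov_{n}.png",im)
E
```

```text
(no output)
```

View pics/ov_top.png

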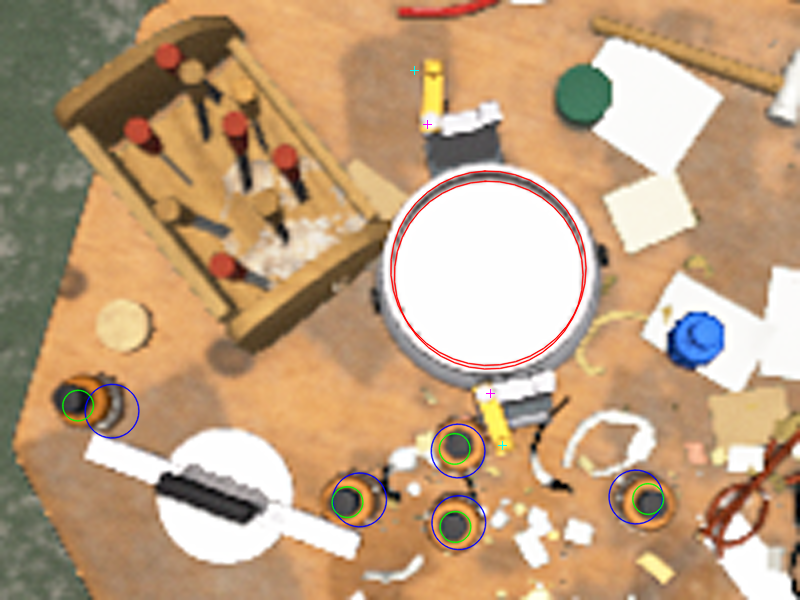

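View pics/ov_side.png

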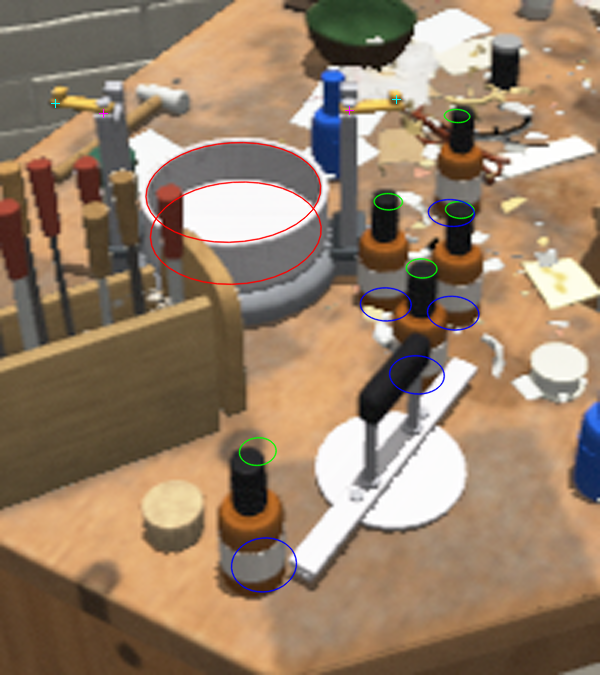

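Call:
step_arm(linear=[[1,-0.1,0],[2.2,-0.4,0],[3.4,-0.6,0],[4.6,-0.9,0],[5.2,-1,2],[5.2,-1,4],[5.2,-1,5],[5.2,-1,5]], rotation=[[0,0,-1.2],[0,0,-2.4],[0,0,-3.6],[0,0,-5],[0,0,-5.6],[0,0,-5.6],[0,0,-5.6],[0,0,-5.6]], claw=50, newtons=20)

```text
time: 3.85
position: [411.8, -20.4, 539.7]
orientation: [0.709, 0.705, -0.001, -0.003]
ft_force: [0.7, 0.5, 0.0]
gripper_width: 50.1
```

```bash
python3 - <<'E'
from ov import *
to([429,-68,260],90)
a=ray("top",(195+470/4,105+118/4),166);b=ray("top",(195+517/4,105+384/4),166)
print("posts",a,b,(a+b)/2,np.degrees(np.arctan2(*(a-b)[1::-1])),np.linalg.norm(a-b))
E
```

```text
t 3.85 p [411.8 -20.4 539.7] toolx [0.006 1.    0.002] toolz [-0.006  0.002 -1.   ] q [-0.26 -0.22  1.49  0.    1.88 -0.25] F [0.7 0.5 0. ] w 50.1
lin [-1.2   0.48  6.99]
yaw0 89.7 rotz -0.07
posts [695.58882914  51.24584879 166.        ] [511.68215658  24.33545551 166.        ] [603.63549286  37.79065215 166.        ] 8.32480289857763 185.86509483471264
```

Call:
step_arm(linear=[[-0.4,0.2,1.2],[-0.8,0.3,2.4],[-1.2,0.43,3.6],[-1.2,0.43,4.8],[-1.2,0.43,6],[-1.2,0.43,7],[-1.2,0.43,7],[-1.2,0.43,7]], rotation=[[0,0,0],[0,0,0],[0,0,0],[0,0,0],[0,0,0],[0,0,0],[0,0,0],[0,0,0]])

```text
time: 4.65
position: [427.3, -68.7, 263.4]
orientation: [0.71, 0.705, -0.001, -0.002]
ft_force: [0.4, -0.3, 0.7]
gripper_width: 50.0
```

```bash
python3 - <<'E'
from ov import *
to([429,-68,174],90)
im=manip.snapshot("side")[90:250,290:490]; cv2.imwrite("pics/e1.png",cv2.resize(im,None,fx=3,fy=3,interpolation=cv2.INTER_CUBIC))
E
```

```text
t 4.65 p [427.3 -68.7 263.4] toolx [0.007 1.    0.002] toolz [-0.005  0.002 -1.   ] q [-0.36 -0.06  1.91  0.    1.3  -0.35] F [ 0.4 -0.3  0.7] w 50.0
lin [0.01 0.05 2.24]
yaw0 89.6 rotz -0.08
```

View pics/e1.png

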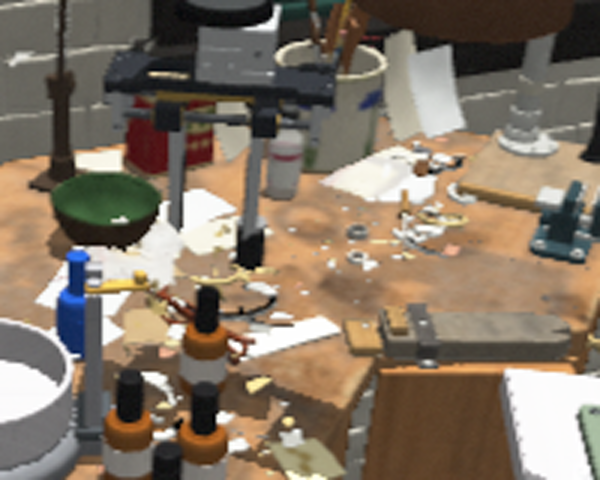

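Call:
step_arm(linear=[[0,0.05,1.1],[0,0.05,2.0],[0,0.05,2.24],[0,0.05,2.24]], rotation=[[0,0,0],[0,0,0],[0,0,0],[0,0,0]])

```text
time: 5.1
position: [430.4, -69.2, 176.1]
orientation: [0.71, 0.705, 0.0, -0.0]
ft_force: [-0.4, -0.0, 0.8]
gripper_width: 49.8
```

Call:
step_arm(linear=[[0,0,0],[0,0,0],[0,0,0],[0,0,0],[0,0,-0.5],[0,0,-1.5],[0,0,-2.5],[0,0,-3.3]], rotation=[[0,0,0],[0,0,0],[0,0,0],[0,0,0],[0,0,0],[0,0,0],[0,0,0],[0,0,0]], claw=10, newtons=25)

```text
time: 5.9
position: [430.0, -69.1, 309.9]
orientation: [0.71, 0.705, 0.0, 0.001]
ft_force: [-0.0, -0.9, -1.7]
gripper_width: 20.9
```

```bash
python3 - <<'E'
from ov import *
to([647,26,215],90)
E
```

```text
t 5.9 p [430.  -69.1 309.9] toolx [ 0.007  1.    -0.001] toolz [ 0.002 -0.001 -1.   ] q [-0.36 -0.11  1.86  0.    1.39 -0.35] F [-0.  -0.9 -1.7] w 20.9
lin [2.42 5.4  2.38]
yaw0 89.6 rotz -0.08
```

Call:
step_arm(linear=[[0.5,1.1,0],[1,2.2,0],[1.5,3.3,0],[2,4.4,0],[2.42,5.42,0],[2.42,5.42,0],[2.42,5.42,0.8],[2.42,5.42,1.6]], rotation=[[0,0,0],[0,0,0],[0,0,0],[0,0,0],[0,0,0],[0,0,0],[0,0,0],[0,0,0]])

```text
time: 6.7
position: [647.7, 26.1, 243.9]
orientation: [0.709, 0.705, 0.001, 0.001]
ft_force: [0.1, -0.8, -2.7]
gripper_width: 21.3
```

```bash
python3 - <<'E'
from ov import *
to([647,26,212],90)
im=manip.snapshot("side")[130:260,210:370]; cv2.imwrite("pics/e2.png",cv2.resize(im,None,fx=4,fy=4,interpolation=cv2.INTER_CUBIC))
E
```

```text
t 6.7 p [647.7  26.1 243.9] toolx [ 0.007  1.    -0.001] toolz [ 0.002 -0.001 -1.   ] q [-0.09  0.41  1.41 -0.    1.32 -0.09] F [ 0.1 -0.8 -2.7] w 21.3
lin [-0.   -0.02  0.8 ]
yaw0 89.6 rotz -0.08
```

View pics/e2.png

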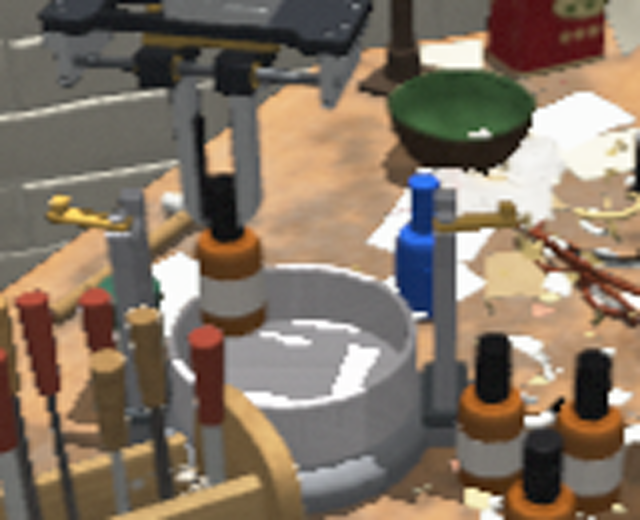

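Call:
step_arm(linear=[[0,0,0.4],[0,0,0.7],[0,0,0.77],[0,0,0.77]], rotation=[[0,0,0],[0,0,0],[0,0,0],[0,0,0]])

```text
time: 7.15
position: [647.7, 26.0, 213.8]
orientation: [0.71, 0.705, 0.001, 0.001]
ft_force: [-0.4, -1.3, -1.4]
gripper_width: 21.5
```

Call:
step_arm(linear=[[0,0,0],[0,0,0],[0,0,0],[0,0,-0.5],[0,0,-1.5],[0,0,-2.5],[0,0,-2.5]], rotation=[[0,0,0],[0,0,0],[0,0,0],[0,0,0],[0,0,0],[0,0,0],[0,0,0]], claw=36)

```text
time: 7.85
position: [650.6, 26.0, 321.3]
orientation: [0.71, 0.705, 0.005, 0.006]
ft_force: [-0.1, -0.1, 1.3]
gripper_width: 36.2
```

```bash
python3 - <<'E'
from ov import *
to([416,72,260],90)
E
```

```text
t 7.85 p [650.6  26.  321.3] toolx [ 0.007  1.    -0.001] toolz [ 0.015 -0.001 -1.   ] q [-0.09  0.35  1.33  0.    1.45 -0.09] F [-0.1 -0.1  1.3] w 36.2
lin [ 1.11 -5.89  1.44]
yaw0 89.6 rotz -0.08
```

Call:
step_arm(linear=[[0.25,-1.2,0.2],[0.5,-2.4,0.4],[0.75,-3.6,0.6],[1,-4.8,0.8],[1.15,-5.78,1],[1.15,-5.78,1.3],[1.15,-5.78,2.2],[1.15,-5.78,2.2]], rotation=[[0,0,0],[0,0,0],[0,0,0],[0,0,0],[0,0,0],[0,0,0],[0,0,0],[0,0,0]], claw=46)

```text
time: 8.65
position: [413.8, 73.8, 221.0]
orientation: [0.71, 0.705, -0.003, -0.003]
ft_force: [-0.5, -0.2, -0.3]
gripper_width: 46.4
```

```bash
python3 - <<'E'
from ov import *
to([416,72,174],90)
E
```

```text
t 8.65 p [413.8  73.8 221. ] toolx [0.007 1.    0.   ] toolz [-0.008  0.    -1.   ] q [-0.03 -0.04  1.98 -0.    1.2  -0.02] F [-0.5 -0.2 -0.3] w 46.4
lin [-0.05  0.07  1.17]
yaw0 89.6 rotz -0.08
```

Call:
step_arm(linear=[[-0.05,0.05,0.8],[-0.05,0.05,1.17],[-0.05,0.05,1.17]], rotation=[[0,0,0],[0,0,0],[0,0,0]])

```text
time: 8.95
position: [418.0, 71.6, 176.6]
orientation: [0.71, 0.704, -0.002, -0.002]
ft_force: [0.2, 0.3, 0.7]
gripper_width: 45.5
```

Call:
step_arm(linear=[[0,0,0],[0,0,0],[0,0,0],[0,0,-0.5],[0,0,-1.6],[0,0,-2.8],[0,0,-4],[0,0,-5.1]], rotation=[[0,0,0],[0,0,0],[0,0,0],[0,0,0],[0,0,0],[0,0,0],[0,0,0],[0,0,0]], claw=10)

```text
time: 9.75
position: [418.2, 71.9, 385.1]
orientation: [0.71, 0.705, 0.001, 0.001]
ft_force: [1.0, -0.2, -1.2]
gripper_width: 21.2
```

```bash
python3 - <<'E'
from ov import *
to([604,42,212],90)
E
```

```text
t 9.75 p [418.2  71.9 385.1] toolx [ 0.007  1.    -0.   ] toolz [ 0.003 -0.    -1.   ] q [-0.03 -0.18  1.77  0.    1.56 -0.03] F [ 1.  -0.2 -1.2] w 21.2
lin [-0.71  4.64  4.34]
yaw0 89.6 rotz -0.08
```

Call:
step_arm(linear=[[-0.18,1.1,0],[-0.35,2.3,0],[-0.53,3.5,0],[-0.71,4.62,0],[-0.71,4.62,1],[-0.71,4.62,2.2],[-0.71,4.62,3.4],[-0.71,4.62,3.7]], rotation=[[0,0,0],[0,0,0],[0,0,0],[0,0,0],[0,0,0],[0,0,0],[0,0,0],[0,0,0]])

```text
time: 10.55
position: [599.3, 42.3, 227.6]
orientation: [0.71, 0.705, -0.004, -0.005]
ft_force: [-0.3, 0.4, -1.6]
gripper_width: 21.0
```

```bash
python3 - <<'E'
from ov import *
to([604,42,212],90)
E
```

```text
t 10.55 p [599.3  42.3 227.6] toolx [0.007 1.    0.001] toolz [-0.012  0.001 -1.   ] q [-0.07  0.33  1.54 -0.    1.28 -0.07] F [-0.3  0.4 -1.6] w 21.0
lin [-0.01  0.12  0.39]
yaw0 89.6 rotz -0.08
```

Call:
step_arm(linear=[[0,0,0],[0,0,0.15],[0,0,0.3],[0,0,0.36],[0,0,0.36]], rotation=[[0,0,0],[0,0,0],[0,0,0],[0,0,0],[0,0,0]])

```text
time: 11.05
position: [604.0, 42.0, 221.5]
orientation: [0.71, 0.705, 0.001, 0.001]
ft_force: [0.0, -0.2, 2.6]
gripper_width: 21.5
```

Call:
step_arm(linear=[[0,0,0],[0,0,0],[0,0,0],[0,0,-0.5],[0,0,-1.5],[0,0,-2.5],[0,0,-2.5]], rotation=[[0,0,0],[0,0,0],[0,0,0],[0,0,0],[0,0,0],[0,0,0],[0,0,0]], claw=36)

```text
time: 11.75
position: [606.1, 41.9, 327.0]
orientation: [0.71, 0.705, 0.004, 0.005]
ft_force: [0.3, 1.4, 0.5]
gripper_width: 36.0
```

```bash
python3 - <<'E'
from ov import *
to([435,149,174],90)
E
```

```text
t 11.75 p [606.1  41.9 327. ] toolx [ 0.007  1.    -0.001] toolz [ 0.013 -0.001 -1.   ] q [-0.07  0.25  1.44  0.    1.44 -0.07] F [0.3 1.4 0.5] w 36.0
lin [ 2.65 -4.35  3.77]
yaw0 89.6 rotz -0.08
```

```bash
cat >> ov.py <<'E'
def chk(P):
    manip.snapshot("side"); D=manip.recognise("side","bottle_1")
    for nm,p,z in P:
        t=proj("side",[p[0],p[1],z+104]); lo=proj("side",[p[0],p[1],z])
        best=min(D,key=lambda d:abs((d["extent"][0]+d["extent"][2])/2-(t[0]+lo[0])/2)+abs(d["extent"][1]-t[1]))
        e=best["extent"]; print(nm,"pred top",np.round(t,1),"ext",np.round(e,1),"p",round(best["p"],2),"cx pred",round((t[0]+lo[0])/2,1),"obs",round((e[0]+e[2])/2,1))
E
python3 - <<'E'
from ov import *
chk([("E",(647,26),38),("D",(604,42),38),("C",(473,71),0),("B",(435,149),0),("A",(515,349),0)])
E
```

```text
E pred top [265.9 186.2] ext [259.4 180.8 275.6 226.1] p 0.67 cx pred 267.4 obs 267.5
D pred top [281.2 191.2] ext [272.2 187.4 287.9 228.2] p 0.81 cx pred 282.3 obs 280.0
C pred top [333.1 216.6] ext [325.2 212.1 341.  250.2] p 0.84 cx pred 332.7 obs 333.1
B pred top [345.1 239. ] ext [336.9 236.1 352.  278.5] p 0.82 cx pred 344.3 obs 344.4
A pred top [286.7 302.9] ext [277.3 299.2 301.1 348.8] p 0.94 cx pred 287.8 obs 289.2
```

Call:
step_arm(linear=[[0.5,-0.9,0],[1.1,-1.9,0],[1.7,-2.9,0],[2.3,-3.8,0.5],[2.67,-4.25,1.5],[2.67,-4.25,2.3],[2.67,-4.25,2.3],[2.67,-4.25,2.3]], rotation=[[0,0,0],[0,0,0],[0,0,0],[0,0,0],[0,0,0],[0,0,0],[0,0,0],[0,0,0]], claw=50)

```text
time: 12.65
position: [433.1, 149.9, 226.5]
orientation: [0.71, 0.705, -0.001, -0.001]
ft_force: [0.2, -0.3, -0.2]
gripper_width: 50.1
```

```bash
python3 - <<'E'
from ov import *
to([435,149,174],90)
E
```

```text
t 12.65 p [433.1 149.9 226.5] toolx [ 0.007  1.    -0.001] toolz [-0.003 -0.001 -1.   ] q [ 0.14  0.04  1.9  -0.    1.21  0.15] F [ 0.2 -0.3 -0.2] w 50.1
lin [-0.02  0.05  1.31]
yaw0 89.6 rotz -0.08
```

Call:
step_arm(linear=[[0,0.05,0.8],[0,0.05,1.3],[0,0.05,1.3]], rotation=[[0,0,0],[0,0,0],[0,0,0]])

```text
time: 12.95
position: [435.5, 149.5, 174.6]
orientation: [0.71, 0.704, -0.001, -0.001]
ft_force: [0.0, -0.4, 0.2]
gripper_width: 50.0
```

Call:
step_arm(linear=[[0,0,0],[0,0,0],[0,0,0],[0,0,-0.5],[0,0,-1.6],[0,0,-2.8],[0,0,-4],[0,0,-5.1]], rotation=[[0,0,0],[0,0,0],[0,0,0],[0,0,0],[0,0,0],[0,0,0],[0,0,0],[0,0,0]], claw=10)

```text
time: 13.75
position: [435.6, 150.1, 382.9]
orientation: [0.71, 0.705, 0.001, 0.001]
ft_force: [0.2, 0.7, -1.4]
gripper_width: 20.9
```

Call:
step_arm(linear=[[-0.4,1,0],[-0.8,2,0],[-1.2,3,0],[-1.55,4.02,0],[-1.55,4.02,1],[-1.55,4.02,2.2],[-1.55,4.02,3.4],[-1.55,4.02,3.4]], rotation=[[0,0,0],[0,0,0],[0,0,0],[0,0,0],[0,0,0],[0,0,0],[0,0,0],[0,0,0]])

```text
time: 14.55
position: [591.2, 86.7, 235.7]
orientation: [0.71, 0.704, -0.006, -0.006]
ft_force: [-1.4, 1.0, -2.4]
gripper_width: 20.9
```

```bash
python3 - <<'E'
from ov import *
to([596,87,213],90)
E
```

```text
t 14.55 p [591.2  86.7 235.7] toolx [ 0.007  1.    -0.   ] toolz [-0.017 -0.    -1.   ] q [ 0.    0.32  1.54 -0.    1.3   0.01] F [-1.4  1.  -2.4] w 20.9
lin [0.01 0.13 0.56]
yaw0 89.6 rotz -0.08
```

Call:
step_arm(linear=[[0,0,0],[0,0,0.3],[0,0,0.6],[0,0,0.72],[0,0,0.72],[0,0,0.72]], rotation=[[0,0,0],[0,0,0],[0,0,0],[0,0,0],[0,0,0],[0,0,0]])

```text
time: 15.15
position: [602.5, 87.0, 226.1]
orientation: [0.71, 0.705, 0.007, 0.007]
ft_force: [-3.2, -0.1, 23.8]
gripper_width: 20.9
```

Call:
step_arm(linear=[[0,0,0],[0,0,0],[0,0,0],[0,0,-0.5],[0,0,-1.5],[0,0,-2.5],[0,0,-2.5],[0,0,-2.5]], rotation=[[0,0,0],[0,0,0],[0,0,0],[0,0,0],[0,0,0],[0,0,0],[0,0,0],[0,0,0]], claw=36)

```text
time: 15.95
position: [596.5, 87.0, 315.4]
orientation: [0.71, 0.705, 0.001, 0.001]
ft_force: [-0.2, -0.3, 0.0]
gripper_width: 35.8
```

```bash
python3 - <<'E'
from ov import *
to([515,349,174],90)
E
```

```text
t 15.95 p [596.5  87.  315.4] toolx [0.007 1.    0.   ] toolz [ 0.002 -0.    -1.   ] q [ 0.    0.25  1.46 -0.    1.43  0.01] F [-0.2 -0.3  0. ] w 35.8
lin [ 6.54 -2.09  3.53]
yaw0 89.6 rotz -0.08
```

```bash
python3 - <<'E'
from ov import *
o=np.zeros((600,800,3),np.uint8)
a=manip.snapshot("side")[140:260,220:350]; b=manip.snapshot("top")[120:220,270:370]
o[:552,:][:480,:520]=cv2.resize(a,None,fx=4,fy=4,interpolation=cv2.INTER_CUBIC)
o[:280,520:800]=cv2.resize(b,(280,280),interpolation=cv2.INTER_CUBIC)
cv2.imwrite("pics/b1.png",o)
E
```

```text
(no output)
```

View pics/b1.png

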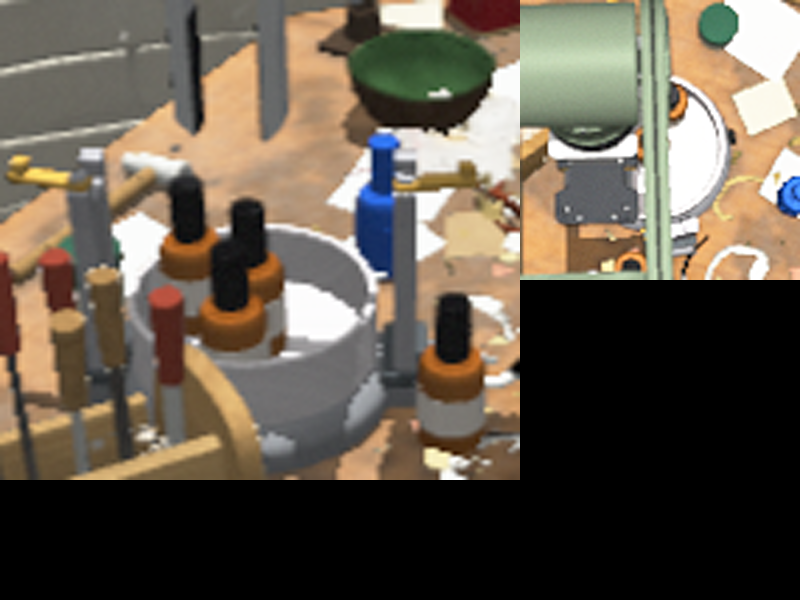

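```bash
python3 - <<'E'
from ov import *
for p in [(596,87),(600,87),(604,42),(647,26)]:
    print(p,proj("side",[*p,142]),proj("side",[*p,154]))
chk([("E",(647,26),38),("D",(604,42),38),("B",(596,87),38),("C",(473,71),0)])
E
```

```text
(596, 87) [279.61958356 201.65446819] [279.33983922 197.27423815]
(600, 87) [277.94044538 201.4853467 ] [277.64901449 197.1068242 ]
(604, 42) [281.24860109 191.2188319 ] [280.99113153 186.94327766]
(647, 26) [265.91250455 186.19407137] [265.55819463 181.97155003]
E pred top [265.9 186.2] ext [259.3 181.2 272.7 224.7] p 0.82 cx pred 267.4 obs 266.0
D pred top [281.2 191.2] ext [275.  187.9 290.1 225.4] p 0.77 cx pred 282.3 obs 282.6
B pred top [279.6 201.7] ext [269.  199.  285.6 228.7] p 0.6 cx pred 280.8 obs 277.3
C pred top [333.1 216.6] ext [322.9 213.1 339.3 250.9] p 0.75 cx pred 332.7 obs 331.1
```

Call:
step_arm(linear=[[0.4,-1.0,-1],[1.2,-2,-1.2],[2.2,-2.8,-1.2],[3.4,-2.8,-1],[4.6,-2.6,-0.5],[5.7,-2.3,0.2],[6.53,-2.05,1],[6.53,-2.05,2]], rotation=[[0,0,0],[0,0,0],[0,0,0],[0,0,0],[0,0,0],[0,0,0],[0,0,0],[0,0,0]], claw=52)

```text
time: 16.95
position: [517.0, 352.9, 234.4]
orientation: [0.708, 0.706, 0.003, 0.0]
ft_force: [0.4, 0.1, -1.1]
gripper_width: 52.0
```

Call:
step_arm(linear=[[0,0,0],[0,0,0]], rotation=[[0,0,0],[0,0,0]])

```text
time: 17.15
position: [514.9, 348.1, 232.6]
orientation: [0.71, 0.705, -0.003, -0.001]
ft_force: [-0.7, -0.3, 0.2]
gripper_width: 51.9
```

```bash
python3 - <<'E'
from ov import *
to([515,349,174],90)
chk([("A",(515,349),0)])
im=manip.snapshot("side")[200:380,190:400]
cv2.imwrite("pics/a1.png",cv2.resize(im,None,fx=3,fy=3,interpolation=cv2.INTER_CUBIC))
print(manip.tip_of("side","hold_bar"))
E
```

```text
t 17.15 p [514.9 348.1 232.6] toolx [ 0.007  1.    -0.003] toolz [-0.005 -0.003 -1.   ] q [ 0.46  0.37  1.49 -0.    1.29  0.46] F [-0.7 -0.3  0.2] w 51.9
lin [0.03 0.01 1.46]
yaw0 89.6 rotz -0.08
A pred top [286.7 302.9] ext [275.3 299.8 300.1 347.7] p 0.6 cx pred 287.8 obs 287.7
[{'uv': [334.7, 303.4], 'p': 0.95}]
```

View pics/a1.png

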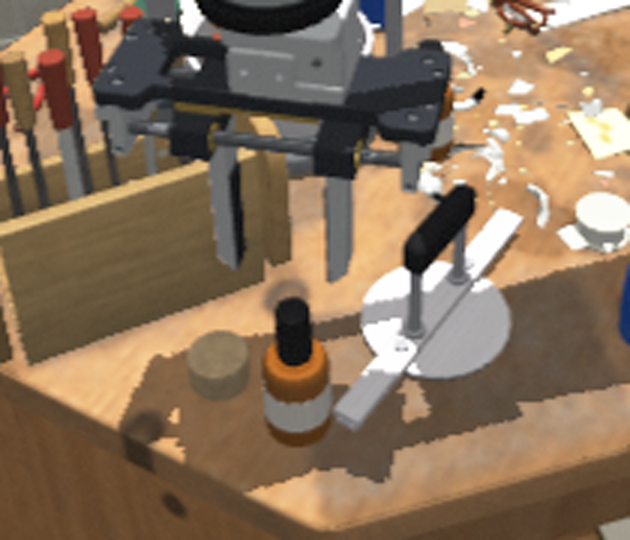

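Call:
step_arm(linear=[[0,0,0.8],[0,0,1.45],[0,0,1.45],[0,0,1.45]], rotation=[[0,0,0],[0,0,0],[0,0,0],[0,0,0]])

```text
time: 17.75
position: [516.8, 348.5, 178.4]
orientation: [0.71, 0.704, 0.001, 0.0]
ft_force: [0.5, -0.5, -0.3]
gripper_width: 51.7
```

Call:
step_arm(linear=[[0,0,0],[0,0,0],[0,0,0],[0,0,-0.5],[0,0,-1.6],[0,0,-2.8],[0,0,-4],[0,0,-5.1]], rotation=[[0,0,0],[0,0,0],[0,0,0],[0,0,0],[0,0,0],[0,0,0],[0,0,0],[0,0,0]], claw=10)

```text
time: 18.55
position: [516.0, 348.8, 384.0]
orientation: [0.71, 0.705, 0.001, 0.0]
ft_force: [-0.1, 0.3, -0.6]
gripper_width: 9.7
```

Call:
step_arm(linear=[[-1.1,-0.3,0],[-2.3,-0.7,0],[-3.5,-0.9,0],[-4.7,-0.7,0],[-5.8,0,0],[-6.8,0.7,0],[-7.27,1.15,0],[-7.27,1.15,0]], rotation=[[0,0,0],[0,0,0],[0,0,0],[0,0,0],[0,0,0],[0,0,0],[0,0,0],[0,0,0]])

```text
time: 19.35
position: [561.6, 54.5, 381.0]
orientation: [0.711, 0.703, 0.0, 0.001]
ft_force: [0.1, -0.1, -1.0]
gripper_width: 10.0
```

Call:
step_arm(linear=[[0,0,1],[0,0,2.2],[0,0,3.2],[0,0,3.4],[0,0,3.4],[0,0,3.4]], rotation=[[0,0,0],[0,0,0],[0,0,0],[0,0,0],[0,0,0],[0,0,0]])

```text
time: 19.95
position: [561.2, 58.1, 247.4]
orientation: [0.709, 0.705, 0.002, 0.002]
ft_force: [0.5, 0.8, 0.7]
gripper_width: 9.9
```

```bash
python3 - <<'E'
from ov import *
to([561,58,213],90)
chk([("E",(647,26),38),("D",(604,42),38),("B",(602,87),38),("C",(473,71),0),("A",(561,58),68)])
E
```

```text
t 19.95 p [561.2  58.1 247.4] toolx [0.006 1.    0.   ] toolz [ 0.004 -0.    -1.   ] q [-0.05  0.23  1.63  0.    1.28 -0.04] F [0.5 0.8 0.7] w 9.9
lin [-0.   -0.01  0.86]
yaw0 89.6 rotz -0.07
E pred top [265.9 186.2] ext [258.9 183.9 276.5 222.8] p 0.81 cx pred 267.4 obs 267.7
D pred top [281.2 191.2] ext [275.4 191.1 289.6 224.9] p 0.52 cx pred 282.3 obs 282.5
B pred top [277.1 201.4] ext [266.2 198.3 287.  228.1] p 0.56 cx pred 278.3 obs 276.6
C pred top [333.1 216.6] ext [305.1 172.7 319.7 206.8] p 0.84 cx pred 332.7 obs 312.4
A pred top [296.8 185.5] ext [275.4 191.1 289.6 224.9] p 0.52 cx pred 297.5 obs 282.5
```

```bash
python3 - <<'E'
from ov import *
np.set_printoptions(precision=1,suppress=True)
im=manip.snapshot("side"); t=manip.snapshot("top")
for n in("side","top"):
    print(n,[(np.round(d["extent"]).astype(int).tolist(),round(d["p"],2)) for d in manip.recognise(n,"bottle_1")])
    print([(np.round(d["uv"]).astype(int).tolist(),round(d["p"],2)) for d in manip.tip_of(n,"bottle_1")])
o=np.zeros((600,800,3),np.uint8)
o[:540,:450]=cv2.resize(im[180:360,230:380],(450,540),interpolation=cv2.INTER_CUBIC)
o[:450,450:]=cv2.resize(t[160:250,190:260],(350,450),interpolation=cv2.INTER_CUBIC)
cv2.imwrite("pics/a2.png",o)
E
```

```text
side [([267, 199, 286, 231], 0.96), ([274, 299, 300, 345], 0.93), ([324, 215, 342, 253], 0.91), ([394, 269, 422, 317], 0.88), ([278, 189, 290, 226], 0.66), ([257, 181, 274, 224], 0.52), ([304, 174, 321, 205], 0.51)]
[([332, 247], 0.85), ([405, 311], 0.82), ([289, 339], 0.77), ([276, 235], 0.76), ([284, 226], 0.75), ([315, 207], 0.71), ([272, 219], 0.64)]
top [([359, 182, 375, 199], 0.68), ([301, 214, 321, 225], 0.63), ([299, 122, 343, 219], 0.58), ([250, 271, 268, 288], 0.57), ([208, 199, 227, 210], 0.54)]
[([261, 274], 0.77), ([367, 190], 0.74), ([223, 210], 0.73), ([306, 218], 0.52)]
```

View pics/a2.png

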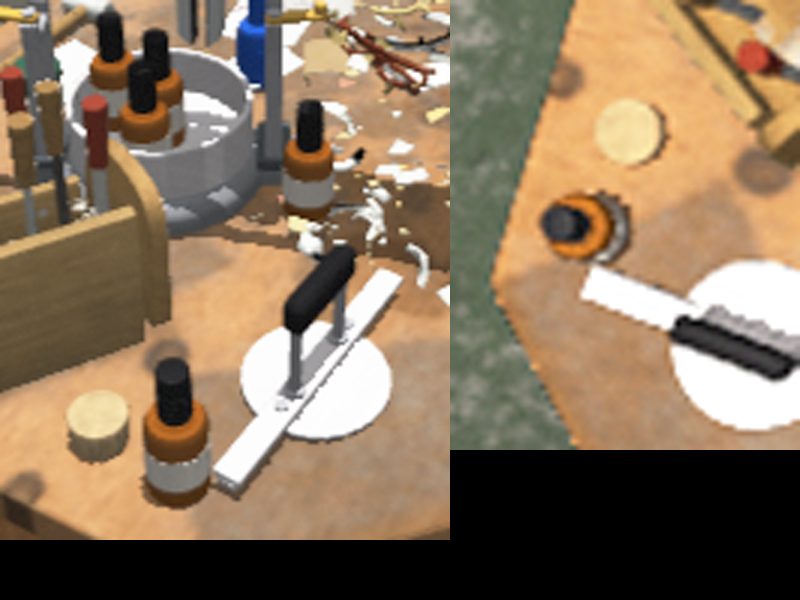

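```bash
python3 - <<'E'
from ov import *
np.set_printoptions(precision=1,suppress=True)
for a,b in [((213,204.4),(287.7,302.7)),((223,210),(289,339))]:
    X=tri(("top",a),("side",b)); print(X,proj("top",X)-a,proj("side",X)-b)
print(ray("top",(213,204.4),104),ray("side",(287.7,302.7),104),ray("side",(289,340),0),ray("top",(223,210),0))
print("B, calibration check:",[ (proj("top",[*p,142]),proj("side",[*p,142])) for p in [(604,42)]])
E
```

```text
[514.5 344.8 100.2] [0.  0.1] [-0.1 -0. ]
[509.1 342.   -3.2] [-0.5 -2.4] [3.9 0.2]
[514.4 343.9 104. ] [513.3 348.1 104. ] [515.4 347.6   0. ] [501.5 339.7   0. ]
B, calibration check: [(array([316.9, 168.7]), array([281.2, 191.2]))]
```

Call:
step_arm(linear=[[0,0,-1],[0,0,-2],[0.1,-0.8,-2],[0.3,-1.8,-2],[0.32,-2.2,-1.5],[0.32,-2.2,-0.5],[0.32,-2.2,0.2],[0.32,-2.2,0.2]], rotation=[[0,0,0],[0,0,0],[0,0,0],[0,0,0],[0,0,0],[0,0,0],[0,0,0],[0,0,0]], claw=50)

```text
time: 21.15
position: [468.9, 71.1, 232.9]
orientation: [0.71, 0.705, -0.003, -0.003]
ft_force: [-0.1, 0.3, -0.5]
gripper_width: 50.2
```

Call:
step_arm(linear=[[0,0,0],[0,0,0]], rotation=[[0,0,0],[0,0,0]])

```text
time: 21.35
position: [473.5, 70.9, 238.7]
orientation: [0.71, 0.705, 0.001, 0.001]
ft_force: [0.5, -0.2, -0.0]
gripper_width: 50.1
```

```bash
python3 - <<'E'
from ov import *
to([473,71,189],90)
chk([("C",(473,71),0)])
for n in("side","top"):
  for k in ("catch_front_tab","catch_front_pivot"): print(n,k,[np.round(d["uv"],1) for d in manip.tip_of(n,k)])
E
```

```text
t 21.35 p [473.5  70.9 238.7] toolx [ 0.007  1.    -0.   ] toolz [ 0.004 -0.    -1.   ] q [-0.03  0.06  1.84  0.    1.23 -0.03] F [ 0.5 -0.2 -0. ] w 50.1
lin [ 0.   -0.02  1.24]
yaw0 89.6 rotz -0.08
C pred top [333.1 216.6] ext [324.2 211.4 339.5 252.6] p 0.57 cx pred 332.7 obs 331.9
side catch_front_tab [array([334.9, 180.5])]
side catch_front_pivot [array([317.9, 188.7]), array([330.3, 249. ]), array([280.8, 188.4])]
top catch_front_tab []
top catch_front_pivot [array([317.1, 200.6]), array([300.8, 122. ])]
```

Call:
step_arm(linear=[[0,0,0.7],[0,0,1.1],[0,0,1.22],[0,0,1.22],[0,0,1.22]], rotation=[[0,0,0],[0,0,0],[0,0,0],[0,0,0],[0,0,0]])

```text
time: 22.15
position: [472.7, 71.0, 188.8]
orientation: [0.71, 0.705, 0.001, 0.001]
ft_force: [-0.6, -0.2, -0.6]
gripper_width: 49.8
```

Call:
step_arm(linear=[[0,0,0],[0,0,0],[0,0,0],[0,0,0],[0,0,0]], rotation=[[0,0,0],[0,0,0],[0,0,0],[0,0,0],[0,0,0]], claw=10, newtons=30)

```text
time: 22.65
position: [472.3, 71.0, 188.2]
orientation: [0.71, 0.705, 0.0, 0.0]
ft_force: [-0.1, 0.1, 0.6]
gripper_width: 21.2
```

Call:
step_arm(linear=[[0,0,-0.5],[0,0,-1],[0,0,-1],[0,0,-1]], rotation=[[0,0,0],[0,0,0],[0,0,0],[0,0,0]])

```text
time: 23.05
position: [472.0, 71.0, 227.8]
orientation: [0.71, 0.705, 0.0, 0.0]
ft_force: [0.2, -0.6, -0.5]
gripper_width: 21.0
```

Call:
step_arm(linear=[[0,0,-1],[0,0,-2.2],[0,0,-3.4],[0,0,-4.2],[-0.5,0.9,-4.2],[-1,1.9,-4.2],[-1.5,2.9,-4.2],[-1.85,3.5,-4.2]], rotation=[[0,0,0],[0,0,0],[0,0,0],[0,0,0],[0,0,0],[0,0,0],[0,0,0],[0,0,0]])

```text
time: 23.85
position: [613.2, -5.4, 393.2]
orientation: [0.71, 0.704, -0.001, -0.001]
ft_force: [0.9, 0.7, -1.6]
gripper_width: 21.3
```

Call:
step_arm(linear=[[0,0,0],[0,0,1],[0,0,2.2],[0,0,3.2],[0,0,3.5],[0,0,3.5],[0,0,3.5]], rotation=[[0,0,0],[0,0,0],[0,0,0],[0,0,0],[0,0,0],[0,0,0],[0,0,0]])

```text
time: 24.55
position: [612.2, -3.7, 257.7]
orientation: [0.71, 0.705, 0.001, 0.001]
ft_force: [-0.6, 0.9, -0.5]
gripper_width: 21.3
```

```bash
python3 - <<'E'
from ov import *
to([612,-3,226.5],90)
chk([("E",(647,26),38),("D",(604,42),38),("B",(602,87),38),("C",(612,-3),66)])
E
```

```text
t 24.55 p [612.2  -3.7 257.7] toolx [0.007 1.    0.   ] toolz [ 0.002 -0.    -1.   ] q [-0.15  0.32  1.49  0.    1.32 -0.14] F [-0.6  0.9 -0.5] w 21.3
lin [ 0.02 -0.01  0.78]
yaw0 89.6 rotz -0.08
E pred top [265.9 186.2] ext [259.1 184.9 271.3 222.5] p 0.57 cx pred 267.4 obs 265.2
D pred top [281.2 191.2] ext [276.  189.8 290.4 225.2] p 0.49 cx pred 282.3 obs 283.2
B pred top [277.1 201.4] ext [266.5 196.1 283.6 229.8] p 0.64 cx pred 278.3 obs 275.1
C pred top [282.2 171.8] ext [275.9 167.7 292.8 203.7] p 0.55 cx pred 283.2 obs 284.4
```

Call:
step_arm(linear=[[0,0,0.3],[0,0,0.5],[0,0,0.65],[0,0,0.65]], rotation=[[0,0,0],[0,0,0],[0,0,0],[0,0,0]])

```text
time: 25.05
position: [610.6, -3.9, 228.2]
orientation: [0.71, 0.705, -0.001, -0.001]
ft_force: [-0.3, 0.5, -0.4]
gripper_width: 21.4
```

Call:
step_arm(linear=[[0,0,0.08],[0,0,0.1],[0,0,0.1]], rotation=[[0,0,0],[0,0,0],[0,0,0]])

```text
time: 25.35
position: [611.5, -4.0, 225.8]
orientation: [0.71, 0.705, -0.0, -0.0]
ft_force: [-0.1, 0.3, -0.3]
gripper_width: 21.4
```

Call:
step_arm(linear=[[0,0,0],[0,0,0],[0,0,0],[0,0,-0.5],[0,0,-1.7],[0,0,-2.9],[0,0,-3.6],[0.5,-0.5,-3.6]], rotation=[[0,0,0],[0,0,0],[0,0,0],[0,0,0],[0,0,0],[0,0,0],[0,0,0],[0,0,0]], claw=36)

```text
time: 26.15
position: [595.0, 14.2, 376.9]
orientation: [0.711, 0.703, 0.004, 0.006]
ft_force: [1.3, 0.4, -0.5]
gripper_width: 35.7
```

Call:
step_arm(linear=[[0.7,-0.8,0],[1.6,-1.6,0],[2.6,-2.3,0],[3.7,-2.7,0],[4.9,-2.7,0],[6.1,-2.6,0.2],[7.2,-2.3,0.8],[8.25,-1.93,1.4]], rotation=[[0,0,0],[0,0,0],[0,0,0],[0,0,0],[0,0,0],[0,0,0],[0,0,0],[0,0,0]], claw=50)

```text
time: 26.95
position: [516.4, 347.3, 316.0]
orientation: [0.709, 0.705, 0.002, 0.001]
ft_force: [0.2, -0.9, 0.1]
gripper_width: 49.9
```

Call:
step_arm(linear=[[0,0,0],[0,0,1],[0,0,1.8],[0,0,1.8],[0,0,1.8]], rotation=[[0,0,0],[0,0,0],[0,0,0],[0,0,0],[0,0,0]])

```text
time: 27.45
position: [516.4, 344.4, 243.7]
orientation: [0.71, 0.704, -0.0, 0.0]
ft_force: [0.9, -0.1, 0.5]
gripper_width: 49.9
```

```bash
python3 - <<'E'
from ov import *
to([514,346,174],90)
chk([("E",(647,26),38),("D",(604,42),38),("B",(602,87),38),("C",(612,-4),38),("A",(514,346),0)])
E
```

```text
t 27.45 p [516.4 344.4 243.7] toolx [ 0.008  1.    -0.   ] toolz [ 0. -0. -1.] q [ 0.45  0.35  1.48 -0.    1.31  0.46] F [ 0.9 -0.1  0.5] w 49.9
lin [ 0.04 -0.06  1.74]
yaw0 89.6 rotz -0.09
E pred top [265.9 186.2] ext [306.5 175.4 318.8 206.1] p 0.79 cx pred 267.4 obs 312.6
D pred top [281.2 191.2] ext [306.5 175.4 318.8 206.1] p 0.79 cx pred 282.3 obs 312.6
B pred top [277.1 201.4] ext [306.5 175.4 318.8 206.1] p 0.79 cx pred 278.3 obs 312.6
C pred top [282.9 181.4] ext [306.5 175.4 318.8 206.1] p 0.79 cx pred 283.8 obs 312.6
A pred top [287.6 301.8] ext [275.5 297.3 300.2 349.1] p 0.95 cx pred 288.8 obs 287.9
```

Call:
step_arm(linear=[[0.03,-0.04,1],[0.03,-0.04,1.75],[0.03,-0.04,1.75],[0.03,-0.04,1.75]], rotation=[[0,0,0],[0,0,0],[0,0,0],[0,0,0]])

```text
time: 27.95
position: [515.6, 346.4, 174.9]
orientation: [0.71, 0.705, 0.001, 0.0]
ft_force: [0.7, -0.2, 0.2]
gripper_width: 50.2
```

Call:
step_arm(linear=[[0,0,0],[0,0,0],[0,0,0],[0,0,0],[0,0,0],[0,0,-0.5],[0,0,-1],[0,0,-1]], rotation=[[0,0,0],[0,0,0],[0,0,0],[0,0,0],[0,0,0],[0,0,0],[0,0,0],[0,0,0]], claw=10)

```text
time: 28.75
position: [516.1, 346.9, 215.8]
orientation: [0.71, 0.705, 0.003, 0.001]
ft_force: [-0.1, 0.9, -1.2]
gripper_width: 21.4
```

Call:
step_arm(linear=[[0,0,-1],[0,0,-2.2],[0,0,-3.4],[0,0,-4.2],[0,0,-4.2]], rotation=[[0,0,0],[0,0,0],[0,0,0],[0,0,0],[0,0,0]])

```text
time: 29.25
position: [516.4, 347.1, 386.8]
orientation: [0.71, 0.705, 0.005, 0.002]
ft_force: [1.1, -0.7, -1.0]
gripper_width: 21.6
```

Call:
step_arm(linear=[[-1.1,-0.3,0],[-2.3,-0.7,0],[-3.5,-0.9,0],[-4.7,-0.7,0],[-5.8,0,0],[-6.8,0.7,0],[-7.2,1.13,0],[-7.2,1.13,0]], rotation=[[0,0,0],[0,0,0],[0,0,0],[0,0,0],[0,0,0],[0,0,0],[0,0,0],[0,0,0]])

```text
time: 30.05
position: [558.5, 54.9, 377.1]
orientation: [0.711, 0.703, -0.002, -0.002]
ft_force: [-0.1, 0.5, -1.3]
gripper_width: 21.2
```

Call:
step_arm(linear=[[0,0,1],[0,0,2.2],[0,0,3],[0,0,3.2],[0,0,3.2],[0,0,3.2]], rotation=[[0,0,0],[0,0,0],[0,0,0],[0,0,0],[0,0,0],[0,0,0]])

```text
time: 30.65
position: [556.4, 58.7, 251.2]
orientation: [0.709, 0.705, -0.001, -0.001]
ft_force: [0.0, -0.2, -1.8]
gripper_width: 21.7
```

```bash
python3 - <<'E'
from ov import *
to([561,58,212],90)
chk([("E",(647,26),38),("D",(604,42),38),("B",(602,87),38),("C",(611,-4),38),("A",(561,58),80)])
E
```

```text
t 30.65 p [556.4  58.7 251.2] toolx [0.006 1.    0.   ] toolz [-0.003  0.    -1.   ] q [-0.05  0.22  1.63  0.    1.29 -0.04] F [ 0.  -0.2 -1.8] w 21.7
lin [-0.02  0.12  0.98]
yaw0 89.6 rotz -0.07
E pred top [265.9 186.2] ext [260.7 182.4 274.1 223.5] p 0.91 cx pred 267.4 obs 267.4
D pred top [281.2 191.2] ext [276.5 190.1 289.4 227.1] p 0.81 cx pred 282.3 obs 282.9
B pred top [277.1 201.4] ext [264.4 197.2 285.3 231.5] p 0.8 cx pred 278.3 obs 274.9
C pred top [283.2 181.4] ext [277.7 178.  292.1 202.8] p 0.47 cx pred 284.2 obs 284.9
A pred top [296.7 181. ] ext [291.3 179.5 307.2 221.6] p 0.72 cx pred 297.3 obs 299.2
```

Call:
step_arm(linear=[[0,0.07,0.3],[0,0.07,0.6],[0,0.07,0.8],[0,0.07,0.88],[0,0.07,0.88]], rotation=[[0,0,0],[0,0,0],[0,0,0],[0,0,0],[0,0,0]])

```text
time: 31.25
position: [560.0, 57.8, 216.5]
orientation: [0.71, 0.705, -0.001, -0.001]
ft_force: [-0.2, -0.3, -2.1]
gripper_width: 21.3
```

Call:
step_arm(linear=[[0,0,0.05],[0,0,0.07],[0,0,0.07]], rotation=[[0,0,0],[0,0,0],[0,0,0]])

```text
time: 31.55
position: [560.7, 57.8, 215.2]
orientation: [0.71, 0.705, 0.0, 0.0]
ft_force: [-0.4, -0.3, -1.2]
gripper_width: 21.5
```

Call:
step_arm(linear=[[0,0,0.04],[0,0,0.05],[0,0,0.05]], rotation=[[0,0,0],[0,0,0],[0,0,0]])

```text
time: 31.85
position: [560.5, 57.9, 212.9]
orientation: [0.71, 0.705, -0.0, 0.0]
ft_force: [-0.0, 0.8, -1.9]
gripper_width: 21.4
```

Call:
step_arm(linear=[[0,0,0],[0,0,0],[0,0,0],[0,0,-0.5],[0,0,-1.7],[0,0,-2.9],[0,0,-3.6],[0,0,-3.6]], rotation=[[0,0,0],[0,0,0],[0,0,0],[0,0,0],[0,0,0],[0,0,0],[0,0,0],[0,0,0]], claw=36)

```text
time: 32.65
position: [562.9, 57.8, 363.4]
orientation: [0.71, 0.705, 0.004, 0.004]
ft_force: [-0.1, 0.2, 1.8]
gripper_width: 35.9
```

Call:
step_arm(linear=[[0,-1,0],[0,-2,0],[0,-3.2,0],[-0.5,-3.5,0],[-1,-3.5,0],[-1.6,-3.5,0],[-2,-3.5,0]], rotation=[[0,0,0],[0,0,0],[0,0,0],[0,0,0],[0,0,0],[0,0,0],[0,0,0]])

```text
time: 33.35
position: [419.0, -22.0, 355.3]
orientation: [0.71, 0.704, -0.001, -0.001]
ft_force: [-0.1, 0.0, 0.0]
gripper_width: 36.2
```

```bash
python3 - <<'E'
from ov import *
np.set_printoptions(precision=1,suppress=True)
st()
S=(604,42);a=np.radians(10);u=np.array([np.cos(a),np.sin(a)]);x=np.array([u[1],-u[0]])
chk([("E",(647,26),38),("D",(604,42),38),("B",(602,87),38),("C",(611,-4),38),("A",(560,58),38)])
im={n:manip.snapshot(n) for n in("side","top")}
for n in im:
  cv2.imwrite(f"pics/{n}3.png",im[n])
  for k in("hold_bar","catch_back_pivot","catch_back_tab","catch_front_pivot","catch_front_tab","bar_home"): print(n,k,[np.round(d["uv"],1) for d in manip.tip_of(n,k)][:2])
# composite
o=np.zeros((600,800,3),np.uint8)
def crop(n,x0,y0,w,h,s):
    i=cv2.resize(im[n][y0:y0+h,x0:x0+w],None,fx=s,fy=s,interpolation=cv2.INTER_CUBIC); off=np.array([x0,y0])
    for sg in(1,-1):
        f=np.array(S)+sg*95*u; pt(i,n,[*f,166],(0,0,255),s,off)
        pt(i,n,[*(f-20.5*x),166],(255,0,255),s,off)
    if n=="top": circ(i,n,S,80,72,(0,0,255),s,off)
    return i
o[:300,:800]=crop("top",208,120,200,0+75,4)[:300]
o[300:600,:400]=crop("top",195,185,100,75,4); o[300:600,400:]=crop("side",215,150,133,100,3)[:300,:400] if False else 0
s=crop("side",215,150,133,100,3); o[300:600,400:400+s.shape[1]]=s[:300]
cv2.imwrite("pics/m3.png",o)
E
```

```text
t 33.35 p [419.  -22.  355.3] toolx [0. 1. 0.] toolz [-0.  0. -1.] q [-0.3 -0.2  1.8 -0.   1.5 -0.2] F [-0.1  0.   0. ] w 36.2
E pred top [265.9 186.2] ext [258.3 182.1 272.7 223.3] p 0.74 cx pred 267.4 obs 265.5
D pred top [281.2 191.2] ext [278.8 179.6 293.9 207.7] p 0.46 cx pred 282.3 obs 286.4
B pred top [277.1 201.4] ext [287.9 195.8 307.1 229.2] p 0.9 cx pred 278.3 obs 297.5
C pred top [283.2 181.4] ext [278.8 179.6 293.9 207.7] p 0.46 cx pred 284.2 obs 286.4
A pred top [297.6 196.5] ext [287.9 195.8 307.1 229.2] p 0.9 cx pred 298.2 obs 297.5
side hold_bar [array([330.5, 295.7])]
side catch_back_pivot [array([235.7, 185.7])]
side catch_back_tab [array([274.4, 233.9]), array([222.1, 181. ])]
side catch_front_pivot [array([319.8, 186.7])]
side catch_front_tab [array([334.1, 181.2])]
side bar_home [array([282.9, 225.9])]
top hold_bar [array([263.1, 221.3]), array([431. , 239.5])]
top catch_back_pivot [array([303.4, 137.1])]
top catch_back_tab [array([229.4, 183.2]), array([302.7, 120.5])]
top catch_front_pivot [array([316. , 201.5])]
top catch_front_tab [array([315.5, 171.3]), array([319.5, 215.9])]
top bar_home [array([314. , 168.9]), array([429.2, 238.8])]
```

View pics/m3.png

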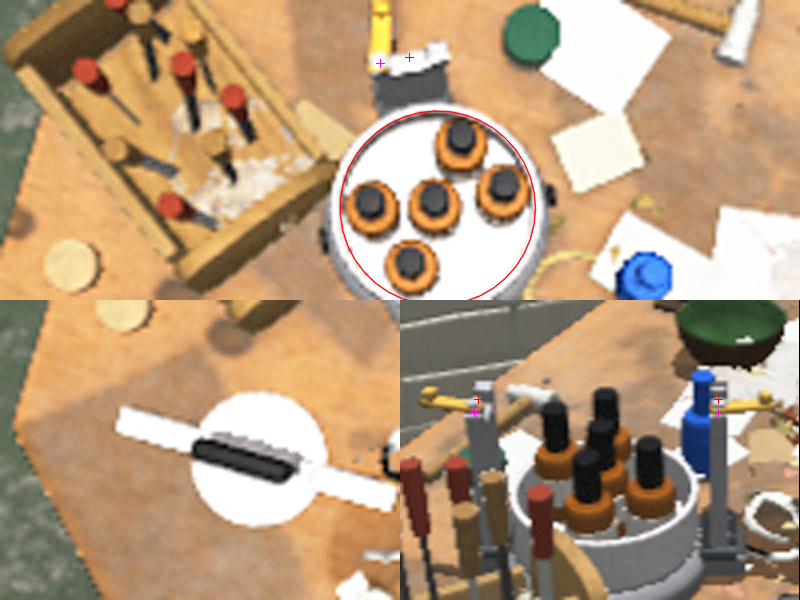

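```bash
python3 - <<'E'
from ov import *
np.set_printoptions(precision=1,suppress=True)
t=cv2.imread("pics/top3.png"); x0,y0=235,210
g=t[y0:y0+30,x0:x0+40]; m=(g.max(2)<60).astype(np.uint8)
n,l,s,c=cv2.connectedComponentsWithStats(m); k=1+np.argmax(s[1:,4]); ys,xs=np.nonzero(l==k)
r=cv2.minAreaRect(np.float32(np.c_[xs+x0,ys+y0])); print(r,s[k])
b=cv2.boxPoints(r); 
ctr=ray("top",r[0],100); print("grip",ctr)
P=np.c_[xs+x0,ys+y0].astype(float);d=np.linalg.svd(P-P.mean(0))[2][0]
A=ray("top",P.mean(0)+12*d,100);B=ray("top",P.mean(0)-12*d,100);print("mean",ray("top",P.mean(0),100),"ang",np.degrees(np.arctan2(*(A-B)[1::-1])))
print("net",tri(("top",(263.1,221.3)),("side",(330.5,295.7))), "plate",ray("top",(259.5,224.5),7))
G=ctr; print("side pred of grip top centre",proj("side",[G[0],G[1],104]))
sd=cv2.imread("pics/side3.png");cv2.imwrite("pics/gs.png",sd[240:330,290:380])
gs=sd[235:300,300:370]; m=(gs.max(2)<45).astype(np.uint8); n,l,s,c=cv2.connectedComponentsWithStats(m);k=1+np.argmax(s[1:,4]);print("side grip blob",s[k],c[k]+[300,235])
# forks
for n,(a,b) in (("piv",((303.4,137.1),(235.7,185.7))),("fpiv",((316,201.5),(319.8,186.7)))): print(n,tri(("top",a),("side",b)))
print("proj grip mid z91",proj("side",[G[0],G[1],91]))
print(ray("top",(208+413/4,120+57/4),166))
E
```

```text
((255.29246520996094, 224.72642517089844), (25.68642234802246, 5.082340717315674), 15.945395469665527) [ 8 10 26 10 93]
grip [452.4 224.2 100. ]
mean [453.3 226.3 100. ] ang -106.62880334426318
net [458.8 215.3  -5.2] plate [452.8 225.5   7. ]
side pred of grip top centre [331.8 260.9]
side grip blob [ 22  18  21  28 266] [331.9 266.6]
piv [695.3  78.3 168.2]
fpiv [510.   46.8 167.7]
proj grip mid z91 [331.7 265.8]
[696.4  54.7 166. ]
```

Call:
step_arm(linear=[[1.1,0.1,0],[2.3,0.3,0],[3.5,0.5,0.3],[4.7,0.65,1],[5.8,0.8,1.8],[6.18,0.85,2.6],[6.18,0.85,2.9],[6.18,0.85,2.9]], rotation=[[0,0,0.6],[0,0,1.2],[0,0,1.8],[0,0,2.4],[0,0,3],[0,0,3.2],[0,0,3.2],[0,0,3.2]], claw=50)

```text
time: 34.95
position: [454.1, 225.3, 238.5]
orientation: [0.8, 0.6, -0.003, -0.001]
ft_force: [-0.3, 0.1, 0.7]
gripper_width: 50.1
```

Call:
step_arm(linear=[[0,0,0],[0,0,0]], rotation=[[0,0,0],[0,0,0]])

```text
time: 35.15
position: [457.1, 225.0, 243.1]
orientation: [0.801, 0.598, 0.002, 0.001]
ft_force: [-0.1, 0.1, -0.2]
gripper_width: 49.9
```

```bash
python3 - <<'E'
from ov import *
to([453,225,170],74)
print(proj("side",[453,225,165]))
manip.snapshot("side"); print(manip.tip_of("side","hold_bar"),manip.recognise("side","hold_bar"))
E
```

```text
t 35.15 p [457.1 225.  243.1] toolx [0.284 0.959 0.002] toolz [ 0.004  0.001 -1.   ] q [ 0.29  0.12  1.77 -0.    1.25  0.58] F [-0.1  0.1 -0.2] w 49.9
lin [-0.03 -0.1   1.83]
yaw0 73.5 rotz -0.1
[332.04058637 237.37925741]
[{'uv': [327.5, 294.7], 'p': 0.65}] [{'extent': [300.0, 251.4, 354.0, 333.0], 'p': 0.59}, {'extent': [219.9, 177.0, 331.2, 257.1], 'p': 0.37}]
```

Call:
step_arm(linear=[[0,-0.05,0.8],[0,-0.07,1.5],[0,-0.07,1.82],[0,-0.07,1.82],[0,-0.07,1.82]], rotation=[[0,0,0],[0,0,0],[0,0,0],[0,0,0],[0,0,0]])

```text
time: 35.8
position: [453.9, 226.6, 169.2]
orientation: [0.801, 0.599, 0.001, 0.0]
ft_force: [0.4, -0.1, -0.8]
gripper_width: 49.9
```

Call:
step_arm(linear=[[0,0,0],[0,0,0],[0,0,0],[0,0,0],[0,0,0],[0,0,0]], rotation=[[0,0,0],[0,0,0],[0,0,0],[0,0,0],[0,0,0],[0,0,0]], claw=8, newtons=40)

```text
time: 36.4
position: [453.4, 226.7, 168.6]
orientation: [0.801, 0.599, 0.0, 0.0]
ft_force: [-0.5, -0.8, 2.4]
gripper_width: 17.9
```

Call:
step_arm(linear=[[0,0,-0.5],[0,0,-1.2],[0,0,-1.8],[0,0,-1.8],[0,0,-1.8]], rotation=[[0,0,0],[0,0,0],[0,0,0],[0,0,0],[0,0,0]])

```text
time: 36.9
position: [452.7, 226.5, 239.5]
orientation: [0.801, 0.599, -0.0, -0.0]
ft_force: [0.1, 0.3, -2.5]
gripper_width: 17.6
```

Call:
step_arm(linear=[[0,0,-1],[0,0,-2.2],[0,0,-3.4],[0,0,-4.3],[0,0,-4.3]], rotation=[[0,0,0],[0,0,0],[0,0,0],[0,0,0],[0,0,0]])

```text
time: 37.4
position: [454.8, 227.1, 416.4]
orientation: [0.801, 0.599, 0.004, 0.001]
ft_force: [1.8, -0.2, -2.6]
gripper_width: 17.6
```

Call:
step_arm(linear=[[-0.4,0.6,0],[-0.8,1.2,0],[-1.2,1.8,0],[-1.65,2.45,0],[-2.1,3.1,0],[-2.5,3.7,0],[-2.95,4.35,0],[-3.34,4.95,0]], rotation=[[0,0,1.6],[0,0,3.2],[0,0,4.8],[0,0,6.4],[0,0,8],[0,0,9.6],[0,0,11.2],[0,0,12.7]])

```text
time: 38.2
position: [605.0, 41.2, 406.9]
orientation: [0.996, 0.085, -0.004, -0.001]
ft_force: [-0.5, 1.1, -2.1]
gripper_width: 17.6
```

Call:
step_arm(linear=[[0,0,0],[0,0,0],[0,0,0]], rotation=[[0,0,0],[0,0,0],[0,0,0]])

```text
time: 38.5
position: [604.3, 43.2, 409.7]
orientation: [0.996, 0.089, -0.002, -0.001]
ft_force: [0.2, 0.0, -1.8]
gripper_width: 17.9
```

```bash
python3 - <<'E'
from ov import *
p,R=st(); to([605,42,340],10)
h=p[2]-168.9; print("bar origin z",h)
im=manip.snapshot("side"); manip.snapshot("top")
for n in("side","top"):
  for k in("hold_bar","catch_back_pivot","catch_front_pivot"): print(n,k,[(np.round(d["uv"],1),round(d["p"],2)) for d in manip.tip_of(n,k)][:2], [np.round(d["extent"]) for d in manip.recognise(n,k)][:1])
a=np.arctan2(R[1,0],R[0,0]);u=np.array([np.cos(a),np.sin(a)])
x0,y0=200,90;s=5
i=cv2.resize(im[y0:y0+110,x0:x0+150],None,fx=s,fy=s,interpolation=cv2.INTER_CUBIC)
for e in(-110,0,110): pt(i,"side",[*(p[:2]+e*u),h+19],(0,255,0),s,np.array([x0,y0]))
u=np.array([np.cos(np.radians(10)),np.sin(np.radians(10))])
for e in(-95,95): pt(i,"side",[*(np.array([605,42])+e*u),166],(0,0,255),s,np.array([x0,y0]))
cv2.imwrite("pics/bar1.png",i)
E
```

```text
t 38.5 p [604.3  43.2 409.7] toolx [ 0.984  0.177 -0.004] toolz [-0.004  0.001 -1.   ] q [-0.07  0.22  1.31  0.    1.62  1.32] F [ 0.2  0.  -1.8] w 17.9
t 38.5 p [604.3  43.2 409.7] toolx [ 0.984  0.177 -0.004] toolz [-0.004  0.001 -1.   ] q [-0.07  0.22  1.31  0.    1.62  1.32] F [ 0.2  0.  -1.8] w 17.9
lin [0.02 0.04 1.74]
yaw0 10.2 rotz 0.04
bar origin z 240.7504965308921
side hold_bar [(array([278.8, 152.2]), 0.76)] [array([230., 108., 331., 166.])]
side catch_back_pivot [(array([234.5, 185.8]), 0.66)] [array([218., 177., 338., 257.])]
side catch_front_pivot [(array([318. , 186.7]), 0.64)] [array([219., 175., 339., 259.])]
top hold_bar [(array([320.4, 163. ]), 0.63)] [array([299., 158., 338., 210.])]
top catch_back_pivot [(array([429.3, 237. ]), 0.73)] [array([287., 173., 336., 217.])]
top catch_front_pivot [(array([313.4, 203.2]), 0.97), (array([319.5, 216.6]), 0.29)] [array([288., 166., 336., 215.])]
```

View pics/bar1.png

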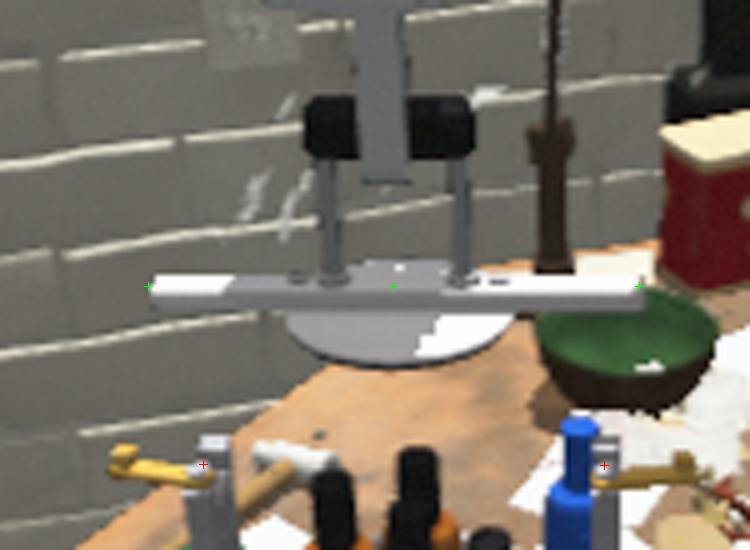

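Call:
step_arm(linear=[[0,0.04,0.5],[0,0.04,1.2],[0,0.04,1.7],[0,0.04,1.9],[0,0.04,1.9],[0,0.04,1.9]], rotation=[[0,0,0.1],[0,0,0.1],[0,0,0.1],[0,0,0.1],[0,0,0.1],[0,0,0.1]])

```text
time: 39.8
position: [606.1, 40.8, 337.3]
orientation: [0.997, 0.084, 0.001, 0.0]
ft_force: [0.7, 0.0, -2.4]
gripper_width: 17.6
```

Call:
step_arm(linear=[[0,0,0.1],[0,0,0.2],[0,0,0.3],[0,0,0.3]], rotation=[[0,0,0],[0,0,0],[0,0,0],[0,0,0]])

```text
time: 40.2
position: [605.2, 40.9, 323.4]
orientation: [0.997, 0.084, -0.001, -0.0]
ft_force: [0.7, -0.0, -2.3]
gripper_width: 17.8
```

```bash
python3 - <<'E'
from ov import *
st()
for n in("side","top"):
  cv2.imwrite(f"pics/{n}4.png",manip.snapshot(n))
  print(n,[(np.round(d["uv"],1),round(d["p"],2)) for d in manip.tip_of(n,"hold_bar")][:2], [np.round(d["extent"],1) for d in manip.recognise(n,"hold_bar")][:1])
S=np.array([603.5,41.]);u=np.array([np.cos(np.radians(9.5)),np.sin(np.radians(9.5))])
print(proj("side",[*S,145]),proj("top",[*S,145]))
for e in(-110,110): print(proj("side",[*(S+e*u),158]))
E
```

```text
t 40.2 p [605.2  40.9 323.4] toolx [ 0.986  0.167 -0.001] toolz [-0.001  0.    -1.   ] q [-0.08  0.26  1.43  0.    1.45  1.33] F [ 0.7 -0.  -2.3] w 17.8
side [(array([282.5, 181.5]), 0.91), (array([284.3, 236.7]), 0.53)] [array([232.9, 143.9, 327.2, 196.5])]
top [(array([319.4, 165. ]), 0.86)] [array([302. , 165. , 336.2, 208.9])]
[281.49319875 189.95975343] [317.21568942 168.73818453]
[327.38951339 185.61679426]
[235.19073594 185.00770054]
```

Call:
step_arm(linear=[[0,0,0.1],[0,0,0.18],[0,0,0.22],[0,0,0.22],[0,0,0.22]], rotation=[[0,0,0],[0,0,0],[0,0,0],[0,0,0],[0,0,0]])

```text
time: 41.0
position: [605.5, 40.9, 315.2]
orientation: [0.997, 0.084, -0.0, -0.0]
ft_force: [0.5, 0.4, -2.9]
gripper_width: 17.9
```

Call:
step_arm(linear=[[0,0,0.04],[0,0,0.06],[0,0,0.06]], rotation=[[0,0,0],[0,0,0],[0,0,0]])

```text
time: 41.3
position: [605.5, 40.9, 312.8]
orientation: [0.997, 0.084, -0.0, -0.0]
ft_force: [-0.4, -0.2, -2.4]
gripper_width: 17.8
```

Call:
step_arm(linear=[[0,0,0.03],[0,0,0.06],[0,0,0.06]], rotation=[[0,0,0],[0,0,0],[0,0,0]])

```text
time: 41.6
position: [605.5, 40.9, 312.7]
orientation: [0.997, 0.084, 0.0, 0.0]
ft_force: [-3.7, 0.4, 6.3]
gripper_width: 17.7
```

Call:
step_arm(linear=[[0,0,0.03],[0,0,0.06],[0,0,0.06]], rotation=[[0,0,0],[0,0,0],[0,0,0]])

```text
time: 41.9
position: [605.5, 40.9, 312.6]
orientation: [0.996, 0.084, 0.001, 0.0]
ft_force: [-7.2, -0.4, 13.4]
gripper_width: 17.6
```

```bash
python3 - <<'E'
from ov import *
st()
im={n:manip.snapshot(n) for n in("side","top")}
for n in im:
  cv2.imwrite(f"pics/{n}5.png",im[n])
  print(n,[(np.round(d["uv"],1),round(d["p"],2)) for d in manip.tip_of(n,"hold_bar")][:2], [np.round(d["extent"],1) for d in manip.recognise(n,"hold_bar")][:1])
i=cv2.resize(im["side"][140:250,205:345],(700,550),interpolation=cv2.INTER_CUBIC); cv2.imwrite("pics/bar2.png",i)
E
```

```text
t 41.9 p [605.5  40.9 312.6] toolx [0.986 0.167 0.002] toolz [ 0.002 -0.    -1.   ] q [-0.07  0.27  1.45 -0.    1.43  1.33] F [-7.2 -0.4 13.4] w 17.6
side [(array([281.4, 186.6]), 0.65)] [array([241.8, 150.4, 323.2, 199.6])]
top [(array([318.1, 168.2]), 0.78)] [array([305.4, 167.3, 334.2, 207.2])]
```

View pics/bar2.png

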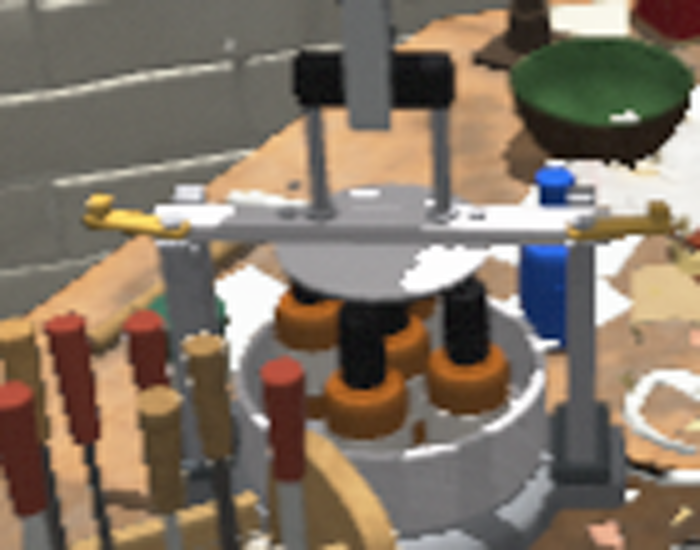

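```bash
python3 - <<'E'
from ov import *
im=cv2.imread("pics/side5.png").astype(int)
for r in (198,203,208,213): print(r,"back",im[r,232:254].sum(1)//3,"front",im[r,312:332].sum(1)//3)
for S in([603.5,41.],[606,42]):
  for a in (9.5,):
    u=np.array([np.cos(np.radians(a)),np.sin(np.radians(a))])
    for e in(95,-95): print(S,e,[np.round(proj("side",[*(np.array(S)+e*u),z]),1) for z in(100,120,140,159)])
    for e in(110,-110): print("end",[np.round(proj("side",[*(np.array(S)+e*u),z]),1) for z in(158,)])
for r in (181,183,185): print(r,im[r,228:242].sum(1)//3,im[r,318:334].tolist())
E
```

```text
198 back [141 144 156 157 147 122  93  87  88  87  87  86  87  80  78  84 230 251
 251 251 251 251] front [ 52  57  53  55  57  56  78  87  86  89  87  87 229 251 250 248 212 143
 142 169]
203 back [107 110 108 108 110 107  93  88  86  88  89  89  87  88  82  79  84  71
 126 236 251 251] front [ 51  51  52  57  54  56  79  86  87  87  88  89 230 251 246 215 168 150
 143 171]
208 back [ 48  52  48  49  49  48  48  73  87 128 152 145 137 141 143 144 147 176
 175 237 251 251] front [243 246 244 244 187  59  76  88  88  87  89  89 127 147 147 147 145 144
 148 149]
213 back [ 47  48  48  51  51  48 128 127  92  87  73  60  62  64  66  65  65  63
  92 230 222 133] front [131 148 157 166 169 167 126  87  87  88  87  88 130 151 152 154 152 149
 145 141]
[603.5, 41.0] 95 [array([243.9, 205.3]), array([243.1, 198.4]), array([242.2, 191.5]), array([241.4, 184.7])]
[603.5, 41.0] -95 [array([321. , 205.8]), array([321., 199.]), array([321.1, 192. ]), array([321.1, 185.2])]
end [array([235.2, 185. ])]
end [array([327.4, 185.6])]
[606, 42] 95 [array([242.8, 205.4]), array([242. , 198.6]), array([24
[... 486 characters left out ...]
19, 224, 228], [221, 227, 230], [222, 227, 230]]
183 [192 193 190 188 189 188 187 191 209 229 231 230 230 233] [[251, 251, 252], [244, 243, 243], [203, 198, 198], [156, 152, 154], [153, 150, 152], [134, 137, 140], [117, 135, 143], [115, 138, 152], [115, 137, 151], [115, 145, 165], [115, 148, 172], [114, 149, 172], [115, 152, 175], [113, 148, 170], [104, 140, 160], [101, 138, 160]]
185 [103 111 119 128 140 153 165 174 180 159 123 116 111 144] [[158, 187, 208], [99, 132, 154], [101, 103, 105], [93, 91, 91], [91, 96, 99], [76, 102, 118], [60, 111, 137], [53, 114, 144], [56, 114, 145], [55, 116, 144], [55, 115, 143], [57, 113, 142], [55, 112, 140], [52, 110, 136], [55, 109, 136], [48, 105, 131]]
```

Call:
step_arm(linear=[[0,0,-0.14],[0.02,0,-0.14],[0.04,0,-0.14],[0.04,0,-0.1],[0.04,0,-0.07],[0.04,0,-0.07]], rotation=[[0,0,0],[0,0,0],[0,0,0],[0,0,0],[0,0,0],[0,0,0]])

```text
time: 42.8
position: [607.2, 41.2, 312.6]
orientation: [0.996, 0.084, 0.0, 0.0]
ft_force: [-2.8, -0.3, 6.9]
gripper_width: 17.6
```

Call:
step_arm(linear=[[0,0,0],[0,0,0],[0,0,0],[0,0,0],[0,0,-0.3],[0,0,-1],[0,0,-1.5],[0,0,-1.5]], rotation=[[0,0,0],[0,0,0],[0,0,0],[0,0,0],[0,0,0],[0,0,0],[0,0,0],[0,0,0]], claw=44)

```text
time: 43.6
position: [608.8, 41.1, 375.9]
orientation: [0.996, 0.084, 0.004, 0.001]
ft_force: [0.1, 0.3, 1.2]
gripper_width: 44.2
```

```bash
python3 - <<'E'
from ov import *
st()
im={n:manip.snapshot(n) for n in("side","top")}
for n in im:
  cv2.imwrite(f"pics/{n}6.png",im[n])
  for k in("hold_bar","catch_back_pivot","catch_back_tab","catch_front_pivot","catch_front_tab"): print(n,k,[(np.round(d["uv"],1),round(d["p"],2)) for d in manip.tip_of(n,k)][:2])
for r in (179,181,183): print(im["side"][r,230:242].sum(1)//3)
# brass segmentation in side
h=cv2.cvtColor(im["side"],cv2.COLOR_BGR2HSV)
for nm,(x0,x1,y0,y1) in {"back":(215,245,172,192),"front":(312,345,172,192)}.items():
    m=(h[y0:y1,x0:x1,1]>140)&(h[y0:y1,x0:x1,2]>110); ys,xs=np.nonzero(m); print(nm,xs.min()+x0,xs.max()+x0,[(c+x0,ys[xs==c].min()+y0,ys[xs==c].max()+y0) for c in sorted(set(xs))[::3]])
S=np.array([604.,41.5]);u=np.array([np.cos(np.radians(9.5)),np.sin(np.radians(9.5))]);x=np.array([u[1],-u[0]])
for sg in(1,-1):
    pv=S+95*sg*u-20.5*x
    for th in (0,10,20): 
        c,s=np.cos(np.radians(th)),np.sin(np.radians(th)); tb=pv+36*(c*sg*u+s*x); print(sg,th,np.round(pv),np.round(tb),[np.round(proj(n,[*tb,178]),1) for n in im],[np.round(proj(n,[*pv,167]),1) for n in im])
E
```

```text
t 43.6 p [608.8  41.1 375.9] toolx [0.986 0.167 0.008] toolz [ 0.009 -0.001 -1.   ] q [-0.07  0.23  1.36  0.    1.54  1.33] F [0.1 0.3 1.2] w 44.2
side hold_bar [(array([317.2, 187.3]), 0.66), (array([279.5, 185.7]), 0.59)]
side catch_back_pivot [(array([235.7, 187.1]), 0.83)]
side catch_back_tab [(array([220.7, 182.6]), 0.53)]
side catch_front_pivot [(array([319.8, 186.4]), 0.65)]
side catch_front_tab [(array([336.1, 181.2]), 0.53)]
top hold_bar [(array([319.2, 163.7]), 0.97)]
top catch_back_pivot []
top catch_back_tab []
top catch_front_pivot [(array([314. , 200.3]), 0.84), (array([315.9, 174.3]), 0.21)]
top catch_front_tab [(array([318.6, 213.3]), 0.49)]
[103 101 103 102 102 103 102 103 102 136 191 213]
[103 102 102 102 102 230 250 249 249 249 249 249]
[191 190 188 186 190 198 212 229 230 229 229 234]
back 222 240 [(np.int64(222), np.int64(183), np.int64(184)), (np.int64(225), np.int64(179), np.int64(184)), (np.int64(228), np.int64(182), np.int64(185)), (np.int64(231), np.int64(182), np.int64(185)), (np.int64(234), np.int64(184), np.int64(186)), (np.int64(237), np.int64(186), np.i
[... 535 characters left out ...]
3.2, 182.2]), array([300.3, 121.4])] [array([239.2, 186.3]), array([303. , 135.1])]
1 10 [694.  77.] [730.  77.] [array([224. , 180.8]), array([302.6, 121.2])] [array([239.2, 186.3]), array([303. , 135.1])]
1 20 [694.  77.] [730.  71.] [array([225.3, 179.5]), array([304.9, 121.3])] [array([239.2, 186.3]), array([303. , 135.1])]
-1 0 [507.  46.] [471.  40.] [array([336.4, 182.9]), array([318.9, 215.8])] [array([320.8, 186.9]), array([316.4, 203. ])]
-1 10 [507.  46.] [473.  34.] [array([336.1, 181.5]), array([321.1, 215.2])] [array([320.8, 186.9]), array([316.4, 203. ])]
-1 20 [507.  46.] [476.  28.] [array([335.3, 180.2]), array([323.2, 214.2])] [array([320.8, 186.9]), array([316.4, 203. ])]
```

Call:
step_arm(linear=[[0.2,-0.3,0],[0.8,-0.7,0],[1.8,-1.1,0],[2.8,-1.18,0],[3.19,-1.18,0],[3.19,-1.18,0.8],[3.19,-1.18,1.5],[3.19,-1.18,1.5]], rotation=[[0,0,0],[0,0,0],[0,0,0],[0,0,0],[0,0,0],[0,0,0],[0,0,0],[0,0,0]], claw=0, newtons=20)

```text
time: 45.0
position: [723.1, 110.0, 304.3]
orientation: [0.996, 0.084, -0.006, -0.0]
ft_force: [-0.1, 0.2, -0.3]
gripper_width: -0.1
```

Call:
step_arm(linear=[[0,0,0],[0,0,0],[0,0,0]], rotation=[[0,0,0],[0,0,0],[0,0,0]])

```text
time: 45.3
position: [726.0, 109.2, 313.9]
orientation: [0.996, 0.084, 0.002, 0.0]
ft_force: [0.7, 0.8, 0.6]
gripper_width: 0.5
```

```bash
cat >> ov.py <<'E'
def rel(pv,z,du,dx,a=9.5):
    u=np.array([np.cos(np.radians(a)),np.sin(np.radians(a))]);x=np.array([u[1],-u[0]])
    X=np.array(pv)+du*u+dx*x; to([*X,z],a)
E
python3 - <<'E'
from ov import *
rel((694,77),272,36,-26)
manip.snapshot("side"); manip.snapshot("top")
for n in("side","top"):
  for k in("hold_bar","catch_back_pivot","catch_back_tab"): print(n,k,[(np.round(d["uv"],1),round(d["p"],2)) for d in manip.tip_of(n,k)][:2])
E
```

```text
t 45.3 p [726.  109.2 313.9] toolx [0.986 0.167 0.005] toolz [ 0.005  0.    -1.   ] q [0.03 0.54 1.08 0.   1.52 1.43] F [0.7 0.8 0.6] w 0.5
lin [-0.03  0.01  1.05]
yaw0 9.6 rotz 0.02
side hold_bar [(array([297.7, 233.8]), 0.59), (array([280.8, 187.9]), 0.57)]
side catch_back_pivot [(array([236.7, 188.1]), 0.82)]
side catch_back_tab []
top hold_bar [(array([320.6, 165.4]), 0.95)]
top catch_back_pivot [(array([301.3, 137.2]), 0.84)]
top catch_back_tab [(array([301.8, 137.4]), 0.71)]
```

Lower to tip height beside the tab, then sweep the arc.

Call:
step_arm(linear=[[0,0,0.5],[0,0,0.9],[0,0,1.02],[0,0,1.02]], rotation=[[0,0,0],[0,0,0],[0,0,0],[0,0,0]])

```text
time: 46.1
position: [724.2, 108.9, 267.9]
orientation: [0.997, 0.084, -0.002, -0.0]
ft_force: [0.1, -0.7, -0.6]
gripper_width: 0.4
```

Call:
step_arm(linear=[[0.03,0.12,0],[0.06,0.25,0],[0.1,0.4,0],[0.12,0.55,0],[0.12,0.75,0],[0.1,0.95,0]], rotation=[[0,0,0],[0,0,0],[0,0,0],[0,0,0],[0,0,0],[0,0,0]])

```text
time: 46.7
position: [735.7, 72.1, 270.8]
orientation: [0.996, 0.084, 0.001, -0.0]
ft_force: [-0.9, 2.6, 1.7]
gripper_width: 0.5
```

```bash
python3 - <<'E'
from ov import *
rel((694,77),272,40,11.5)
manip.snapshot("side"); manip.snapshot("top")
for n in("side","top"):
  for k in("hold_bar","catch_back_pivot","catch_back_tab"): print(n,k,[(np.round(d["uv"],1),round(d["p"],2)) for d in manip.tip_of(n,k)][:2])
E
```

```text
t 46.7 p [735.7  72.1 270.8] toolx [0.986 0.167 0.001] toolz [ 0.001  0.001 -1.   ] q [-0.02  0.58  1.11  0.    1.46  1.38] F [-0.9  2.6  1.7] w 0.5
lin [-0.01 -0.01 -0.03]
yaw0 9.6 rotz 0.02
side hold_bar [(array([280. , 187.9]), 0.77)]
side catch_back_pivot [(array([234.9, 184.8]), 0.56)]
side catch_back_tab [(array([227.7, 177.2]), 0.52)]
top hold_bar []
top catch_back_pivot [(array([301.5, 136.3]), 0.71)]
top catch_back_tab [(array([309. , 125.7]), 0.57)]
```

Call:
step_arm(linear=[[-0.1,0.17,0],[-0.24,0.35,0],[-0.37,0.46,0],[-0.5,0.55,0],[-0.66,0.61,0],[-0.72,0.61,0],[-0.72,0.61,0]], rotation=[[0,0,0],[0,0,0],[0,0,0],[0,0,0],[0,0,0],[0,0,0],[0,0,0]])

```text
time: 47.8
position: [713.8, 43.9, 270.5]
orientation: [0.996, 0.083, 0.006, -0.001]
ft_force: [11.8, 3.2, -5.6]
gripper_width: 0.4
```

Call:
step_arm(linear=[[-0.04,0,0],[-0.08,0,0],[-0.08,0,0]], rotation=[[0,0,0],[0,0,0],[0,0,0]])

```text
time: 48.1
position: [712.9, 43.7, 270.8]
orientation: [0.996, 0.084, 0.009, -0.001]
ft_force: [17.3, 3.9, -9.2]
gripper_width: 0.5
```

Call:
step_arm(linear=[[0.4,0,0],[0.4,0,-1],[0.4,0,-2.1],[-0.4,-0.2,-2.6],[-1.5,-0.5,-2.6],[-2.6,-0.8,-2.6],[-3.7,-1.1,-2.6],[-4.8,-1.3,-2.6]], rotation=[[0,0,0],[0,0,0],[0,0,0],[0,0,0],[0,0,0],[0,0,0],[0,0,0],[0,0,0]])

```text
time: 48.9
position: [507.1, 61.8, 373.8]
orientation: [0.996, 0.084, -0.001, 0.0]
ft_force: [0.6, 0.1, 1.0]
gripper_width: 0.3
```

Call:
step_arm(linear=[[-0.6,-0.15,0],[-1.1,-0.25,0],[-1.1,-0.25,0.8],[-1.1,-0.25,1.5],[-1.1,-0.25,1.5],[-1.1,-0.25,1.5]], rotation=[[0,0,0],[0,0,0],[0,0,0],[0,0,0],[0,0,0],[0,0,0]])

```text
time: 49.5
position: [464.3, 64.3, 314.2]
orientation: [0.997, 0.083, -0.001, 0.0]
ft_force: [0.1, -0.0, -0.5]
gripper_width: 0.5
```

```bash
python3 - <<'E'
from ov import *
rel((507,46),271,-36,-28)
manip.snapshot("side"); manip.snapshot("top")
for n in("side","top"):
  for k in("hold_bar","catch_front_pivot","catch_front_tab","catch_back_tab"): print(n,k,[(np.round(d["uv"],1),round(d["p"],2)) for d in manip.tip_of(n,k)][:2])
E
```

```text
t 49.5 p [464.3  64.3 314.2] toolx [ 0.986  0.166 -0.001] toolz [-0.001 -0.    -1.   ] q [-0.05 -0.03  1.78 -0.    1.4   1.36] F [ 0.1 -0.  -0.5] w 0.5
lin [ 0.08 -0.07  1.08]
yaw0 9.6 rotz 0.01
side hold_bar [(array([281.2, 186.6]), 0.93)]
side catch_front_pivot [(array([318.9, 186.2]), 0.64), (array([236.9, 185.7]), 0.27)]
side catch_front_tab [(array([336.4, 182.2]), 0.67)]
side catch_back_tab [(array([278.3, 234.1]), 0.62), (array([237.9, 174.8]), 0.59)]
top hold_bar [(array([320.1, 168.6]), 0.68)]
top catch_front_pivot []
top catch_front_tab []
top catch_back_tab [(array([314.8, 133.6]), 0.63)]
```

Call:
step_arm(linear=[[0.08,-0.07,0.5],[0.08,-0.07,0.95],[0.08,-0.07,1.07],[0.08,-0.07,1.07]], rotation=[[0,0,0],[0,0,0],[0,0,0],[0,0,0]])

```text
time: 50.4
position: [467.0, 67.9, 270.6]
orientation: [0.996, 0.084, -0.001, -0.0]
ft_force: [-0.2, 0.4, 1.1]
gripper_width: 0.4
```

Call:
step_arm(linear=[[-0.03,0.15,0],[-0.06,0.28,0],[-0.1,0.43,0],[-0.12,0.6,0],[-0.12,0.8,0],[-0.1,0.99,0]], rotation=[[0,0,0],[0,0,0],[0,0,0],[0,0,0],[0,0,0],[0,0,0]])

```text
time: 51.0
position: [470.4, 27.7, 271.9]
orientation: [0.997, 0.084, 0.0, -0.0]
ft_force: [-0.4, 2.8, 1.6]
gripper_width: 0.8
```

```bash
python3 - <<'E'
from ov import *
rel((507,46),271,-40,11.5)
manip.snapshot("side")
print([(np.round(d["uv"],1),round(d["p"],2)) for d in manip.tip_of("side","catch_front_tab")])
E
```

```text
t 51.0 p [470.4  27.7 271.9] toolx [0.986 0.166 0.001] toolz [ 0.001  0.001 -1.   ] q [-0.13  0.01  1.82  0.    1.31  1.28] F [-0.4  2.8  1.6] w 0.8
lin [-0.02 -0.01  0.02]
yaw0 9.6 rotz 0.02
[(array([332.6, 175.6]), 0.38), (array([367.1, 178.2]), 0.38)]
```

Call:
step_arm(linear=[[0.1,0.17,0],[0.24,0.35,0],[0.37,0.46,0],[0.5,0.55,0],[0.66,0.61,0],[0.72,0.61,0],[0.72,0.61,0]], rotation=[[0,0,0],[0,0,0],[0,0,0],[0,0,0],[0,0,0],[0,0,0],[0,0,0]])

```text
time: 51.8
position: [500.0, 8.4, 270.4]
orientation: [0.996, 0.084, -0.005, 0.0]
ft_force: [-10.1, -1.7, 5.4]
gripper_width: 0.7
```

Call:
step_arm(linear=[[0.04,0,0],[0.08,0,0],[0.08,0,0]], rotation=[[0,0,0],[0,0,0],[0,0,0]])

```text
time: 52.1
position: [500.9, 8.6, 270.3]
orientation: [0.996, 0.084, -0.009, 0.001]
ft_force: [-17.4, -2.6, 10.1]
gripper_width: 0.7
```

Call:
step_arm(linear=[[-0.5,0,0],[-0.6,0,-1],[-0.6,0,-2.2],[-1.4,0.6,-2.8],[-2.2,1.5,-2.8],[-2.5,2.4,-2.8],[-2.5,3.2,-2.8],[-2.5,3.2,-2.8]], rotation=[[0,0,0],[0,0,0],[0,0,0],[0,0,0],[0,0,0],[0,0,0],[0,0,0],[0,0,0]])

```text
time: 52.9
position: [429.1, -137.0, 383.9]
orientation: [0.997, 0.081, 0.001, 0.002]
ft_force: [-0.6, 0.9, -0.9]
gripper_width: 0.4
```

```bash
python3 - <<'E'
from ov import *
st()
im={n:manip.snapshot(n) for n in("side","top")}
for n in im: cv2.imwrite(f"pics/{n}9.png",im[n])
S=np.array([604.,41.5]);u=np.array([np.cos(np.radians(9.5)),np.sin(np.radians(9.5))]);x=np.array([u[1],-u[0]])
for n in im:
  print(n,"hold_bar",[(np.round(d["uv"],1),round(d["p"],2)) for d in manip.tip_of(n,"hold_bar")][:2],"pred",proj(n,[*S,145]))
  for k,sg in(("catch_back",1),("catch_front",-1)):
    print(n,k,[(np.round(d["uv"],1),round(d["p"],2)) for d in manip.tip_of(n,k+"_tab")][:3],"shut pred",[np.round(proj(n,[*(S+95*sg*u-20.5*x+36*(np.cos(t)*sg*u+np.sin(t)*x)),177]),1) for t in(1.57,1.2)])
  print([np.round(d["extent"]).astype(int).tolist() for d in manip.recognise(n,"bottle_1") if d["p"]>.3])
h=cv2.cvtColor(im["top"],cv2.COLOR_BGR2HSV); m=(h[...,1]>150)&(h[...,2]>150)&(h[...,0]>18)&(h[...,0]<32)
for y0,y1 in((115,150),(190,225)):
    ys,xs=np.nonzero(m[y0:y1,290:345]); print(len(xs),xs.min()+290,xs.max()+290,ys.min()+y0,ys.max()+y0, xs.mean()+290,ys.mean()+y0)
for sg in(1,-1): print([np.round(proj("top",[*(S+95*sg*u-20.5*x+r*x),172]),1) for r in(-6,43)])
for k in("cork","film_can"): print(k,[ (np.round(d["extent"]).astype(int).tolist(),round(d["p"],2)) for d in manip.recognise("top",k)][:2])
E
```

```text
t 52.9 p [ 429.1 -137.   383.9] toolx [0.987 0.162 0.001] toolz [ 0.002 -0.003 -1.   ] q [-0.5  -0.12  1.72 -0.    1.54  0.91] F [-0.6  0.9 -0.9] w 0.4
side hold_bar [(array([279.8, 188.1]), 0.84), (array([370.5, 174.1]), 0.64)] pred [281.23790942 190.04780887]
side catch_back [(array([238.8, 173.7]), 0.54)] shut pred [array([241.5, 175. ]), array([235.9, 175.5])]
side catch_front [(array([320.8, 175.1]), 0.48)] shut pred [array([320.9, 175.5]), array([326.4, 176. ])]
[[287, 196, 310, 228], [266, 199, 286, 230], [258, 196, 272, 224], [394, 270, 421, 314], [306, 175, 319, 208], [282, 201, 291, 226]]
top hold_bar [(array([321.6, 165.9]), 0.71)] pred [317.03148499 168.56503738]
top catch_back [(array([313.2, 131.3]), 0.57), (array([317.8, 174.7]), 0.39)] shut pred [array([315.8, 131.8]), array([314. , 127.3])]
top catch_front [(array([332.3, 202.1]), 0.6)] shut pred [array([329.4, 200.2]), array([329.4, 205.1])]
[[360, 183, 374, 197], [294, 170, 299, 180], [332, 163, 341, 175]]
52 300 317 130 137 310.5192307692308 133.44230769230768
43 313 330 198 203 324.3488372093023 200.97674418604652
[array([300.8, 135.2]), array([318.3, 131.7])]
[array([314.2, 203.3]), array([331.9, 199.8])]
cork [([286, 130, 348, 214], 0.7), ([218, 178, 230, 191], 0.5)]
film_can []
```

```bash
python3 -c "
from h import *
manip.job_done()"
```

```text
the job is handed in; nothing more can be done
```

I loaded the shaker and handed the job in at about 53 s of the 210 s. All five amber bottles stand in the cup, one in the middle and four around it. The hold-down bar is in both forks, and both catches are turned over it. I left the two blue look-alikes alone and did not touch the cork or film can.

**Things that went wrong on the way**
- One bottle was not in the fingers after its first lift. It was still upright on the bench, and the second try worked.
- Another bottle met about 24 N when it was set down in the cup, higher than expected. The pictures afterwards showed it upright and at the right height.
- The bar had been knocked a few centimetres, so I measured it again before gripping it.

**Last checks**
- **Bottles:** a picture before the bar went on showed all five upright inside the cup. The last camera check picked up only some of them, because the bar's plate hides the rest.
- **Bar:** it came to rest on the forks at the expected height and seemed centred to about 1–2 mm. In the last top view the network put the bar's origin about 5 pixels from the prediction, roughly 13 mm. The side view agreed within about 2 pixels, and I trusted that with the seating height.
- **Catches:** each was pushed until it stopped hard at about 17 N, at the angle expected for fully shut. In the last top picture, both brass strips lie across the forks within about 2 pixels of the prediction.
- **Bystanders:** the network found the cork at about its starting place, though only as its weaker match. It did not find the film can.

I had used up the picture views, so the final check is from measurements only.

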